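Turn a cover plate over and lay it face down on the inspection rest

TASK

The cover plate lies face up (boss up) on the cork-topped block. Turn it over and lay it face down on the two-rail inspection rest, along the rails and centred, its boss hanging between the rails, so that its plain back can be inspected; do not drop it. The slotted rack is there to stand the plate on end while you change your grip.

Things in the scene. Friction and masses are not known exactly. Their poses are not given: they have to be found in the camera images.
- cover_center (a point): Middle of the loose cover plate (at half thickness): bare-metal slab 60 wide (x), 120 long (y), 10 mm thick (z), about 0.3 kg. +z is its face, with a raised oblong boss 26 (x) x 44 (y) x 7 mm high in the middle; the back is plain. Starts face up on the riser, overhanging it about 8 mm at each long side, its underside 46 mm above the worktop. Grasp it across its 60 mm width.
- riser: Fixed cork-topped metal block on which the plate starts, 44 (x) x 90 (y) x 46 mm high on a base 60 x 104 x 8 mm; the origin is the centre of its underside, +z up.
- rack_slot (a point): Centre of the slot's mouth in the fixed rack, 40 mm above the worktop. The slot runs along x (80 mm, open at both ends), is 13 mm wide in y, with rounded rubber lips; its floor is 32 mm below this point. The plate stands in it on either short end, loosely, so that it may lean some 5 degrees. Base 90 x 84 mm. +z is up.
- rest_top (a point): Centre of the fixed inspection rest, level with the tops of its two rails, 46 mm above the worktop. The rails run along y, 110 mm long, 7 mm wide each, 36 mm apart inside and 50 mm over their outsides, so the plate overhangs them 5 mm at each long side. The gap is over 20 mm deep. Base 62 x 130 mm. +z is up; the plate may lie either way round along y.
- hose (a point): A point on the fixed coiled air hose that hangs down behind and to the right of the work: a coil 25 mm across, nearly straight up and down, from 50 to 330 mm above the worktop, and a thin hose going straight up from there to the ceiling. The point is 200 mm above the worktop. An obstacle: keep the arm clear of it.

How it is judged:
By the outcome, as a careful person would: the job done as asked, in the order asked, and still so for the second after the job is handed in, with the robot touching nothing.
It also fails if it takes over 61 s, if anything falls off the work surface, if the arm or the gripper's body presses on something with over 40 N, if the wrist force passes 120 N, or if a joint passes its speed limit or range.

ROBOT

A 6-joint arm with a two-finger parallel gripper is mounted at the origin on a cart in front of the work surface, level with it; the furniture and walls round the work are solid. World frame = base frame: x ahead of the robot, y to its left, z up, the work surface at z = 0. Lengths are in m, angles in rad, forces in N, time in s.
With the tool pointing down it reaches from about 0.275 to 0.725 m from the base axis. Payload 15.9 kg.
Tool frame: the origin (TCP) lies midway between the tips of the shut fingers; the grasp point (between the pads) lies behind it (manip.hold_point_z is the y of the grasp point in the tool frame, in m); y points along the fingers, x is the direction in which the jaws open and shut, and the axes are right-handed (so a half turn about y gives the same grasp; the last joint's range is limited). The gripper opens to 85 mm and grips with 20 to 120 N. Pads are 22 mm wide; open, the fingers measure 114 mm over their backs; the gripper's body (76 mm by 85 mm) begins 54 mm behind the grasp point. The pads swing forward as they close: fully open they stand 13 mm farther back than shut.
Start: joints at [1.121, 0.213, -0.034, 1.323, 0, 1.571], TCP at [0.217, 0.45, 0.231] pointing down, gripper open.
Joint ranges: [-2.98, 2.98], [-0.74, 1.72], [-1.14, 1.35], [-2.1, 2.04], [-1.57, 1.44], [-3.14, 3.14]. Speed limits (rad/s): [1.89, 1.89, 2.39, 2.57, 3.14, 3.14].

INTERFACE

Orientations are given as a unit quaternion [x, y, z, w].
In Python, from cell import manip gives the robot as it stands.
- The arm moves only by the tool servo_tool, never from a script. Its argument "targets" is text: rows parted by semicolons, each of 5 numbers parted by spaces: the closure in counts, from 0 (fully open) to 255 (shut), then the shift along the tool's x, y, z in mm, then the turn about the tool's y in degrees. In form: gripper dx dy dz roll; .... A call has 1 to 5 rows; each row is the pose to reach, as a shift and turn from the pose commanded when the call began, along the tool's axes at that moment; what a row does not reach only later rows make up. A row lasts 1/12 s, in which the tool goes at most 41.7 mm and 7.16 degrees, less where a joint would pass 70% of its speed; a pose out of reach is approached as far as the arm can. A call with a gripper value outside its range is refused whole. The fingers move at their own pace and stop on an object; "squeeze" is the grip in N (left out, the last holds). Time passes only in rows, so rows that repeat a pose let the fingers close. It gives the time, the measured TCP pose, the force and the opening at its end, in the units of the state.
- manip.get_obs(): the state, without advancing time (a new reading comes with each control period).
- manip.snapshot(name): name is "scene" or "top"; returns the picture (420x560x3 uint8, red, green, blue); there is no depth.
- manip.camera_model(name): a dict with "fx", "fy", "cx", "cy" (pixels), "R" (3x3) and "t" (3): a world point X has camera coordinates R X + t. Camera axes: x right, y down, z forward; pixel columns grow to the right and rows downward; lengths in m; the calibration is good to about 2 mm. A picture is of the moment at which its call begins. camera_model takes no time and is no camera call.
- manip.close_job(): hands the job in, once; it reports no verdict.
The state is a dict: "time_s": time; "qpos": joint angles; "qd": joint speeds; "joint_efforts": joint torques, N m; "position": TCP position; "orientation": TCP orientation; "contact_force": force on the tool from outside, world axes, zero at the start; "ft_torque": the same for the moment, N m; "grip_width": opening from 0.0 (shut) to 1.0 (fully open).
Only numpy, scipy, OpenCV 4.12 (cv2) and the standard library are available. Lean on these libraries where they do the work, as an engineer would, in place of code of your own. Each camera call takes 0.05 s, during which the arm holds its last target.

## Working session

There is one attempt and no reset: what is moved stays moved. The work goes in short steps, Python scripts to look and compute and a tool call to move; the robot and the scene stay as the last step left them, time stands still between calls to the robot, and variables do not carry over. Pictures are saved under pics/ and viewed, and the job is handed in when it is done.

Besides the shell and the picture viewer there is one more tool, called after "Request:" as a command line: name --argument value ..., lists and objects as JSON in quotes. servo_tool: Moves the arm, as the interface text tells. Its arguments: {"type":"object","properties":{"targets":{"type":"string"},"squeeze":{"type":"number"}},"required":["targets"]}

```bash
ls; mkdir -p pics
cat > /tmp/a.py <<'E'
import sys; sys.path.insert(0,'.')
from cell import manip
import cv2
print(manip.get_obs(), manip.hold_point_z)
for n in("scene","top"):
    im=manip.snapshot(n); cv2.imwrite(f"pics/{n}0.png",im[:,:,::-1]); 
    print(manip.camera_model(n))
E
python3 /tmp/a.py
```

```text
pics
{'time_s': 0.0, 'qpos': array([ 1.12102327e+00,  2.13392849e-01, -3.50064901e-02,  1.32349422e+00,
       -3.31044304e-05,  1.57083106e+00]), 'qd': array([ 7.21276039e-04,  3.85470126e-04,  2.31305136e-04, -4.67797863e-05,
       -3.67677153e-04,  1.24474182e-03]), 'joint_efforts': array([ 1.26072751e-03, -6.86165643e+01,  4.87119234e+01,  1.72029744e-02,
       -1.90798784e-05, -3.87141063e-05]), 'position': array([0.21725361, 0.44998584, 0.2308187 ]), 'orientation': array([ 0.59913017,  0.37557904, -0.37622373, -0.59869787]), 'contact_force': array([-0.10533196,  0.65161354,  0.11235756]), 'ft_torque': array([0.02357513, 0.018655  , 0.05058553]), 'grip_width': 1.0002598974184562} -0.0187
{'fx': 430.0853372922459, 'fy': 430.0853372922459, 'cx': 282.63371233752275, 'cy': 211.3286998142614, 'R': array([[ 0.51896838, -0.85464935, -0.01569435],
       [-0.65140002, -0.38352746, -0.65466381],
       [ 0.55348878,  0.34997312, -0.75575723]]), 't': array([-0.3091916 ,  0.47515994,  0.81087673])}
{'fx': 457.86172426347883, 'fy': 457.86172426347883, 'cx': 272.1338974004714, 'cy': 210.28478806647135, 'R': array([[-0.02281397, -0.99971723, -0.00670724],
       [-0.99313364,  0.02343269, -0.11461452],
       [ 0.11473928,  0.00404638, -0.9933874 ]]), 't': array([-0.02178783,  0.61228677,  1.1754811 ])}
```

View pics/scene0.png

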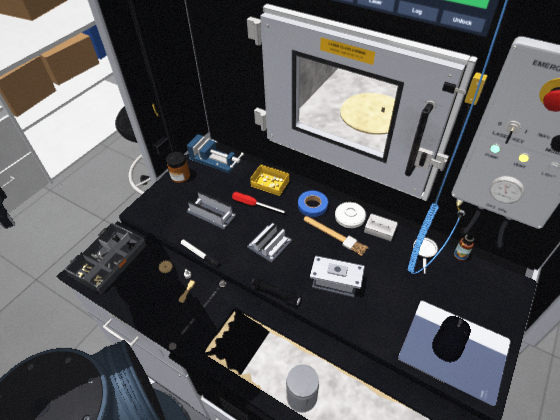

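View pics/top0.png

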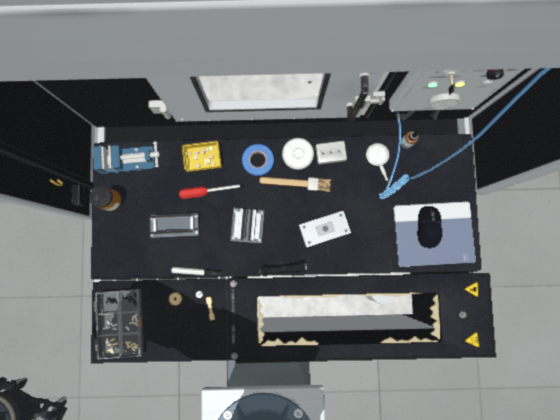

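```bash
cat > /tmp/b.py <<'E'
import cv2
t=cv2.imread("pics/top0.png"); s=cv2.imread("pics/scene0.png")
c=t[190:260,140:365]; cv2.imwrite("pics/topc.png",cv2.resize(c,(787,245),interpolation=cv2.INTER_CUBIC))
c=s[180:300,180:380]; cv2.imwrite("pics/scenec.png",cv2.resize(c,(800,480),interpolation=cv2.INTER_CUBIC))
E
python3 /tmp/b.py
```

```text
(no output)
```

View pics/topc.png

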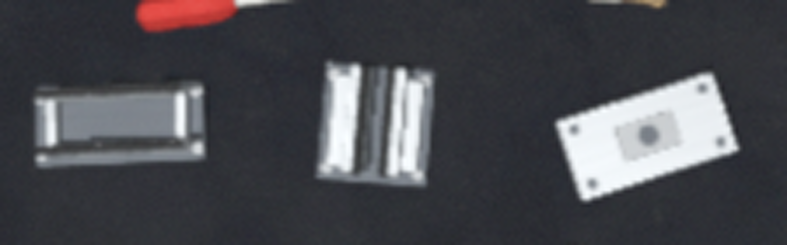

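View pics/scenec.png

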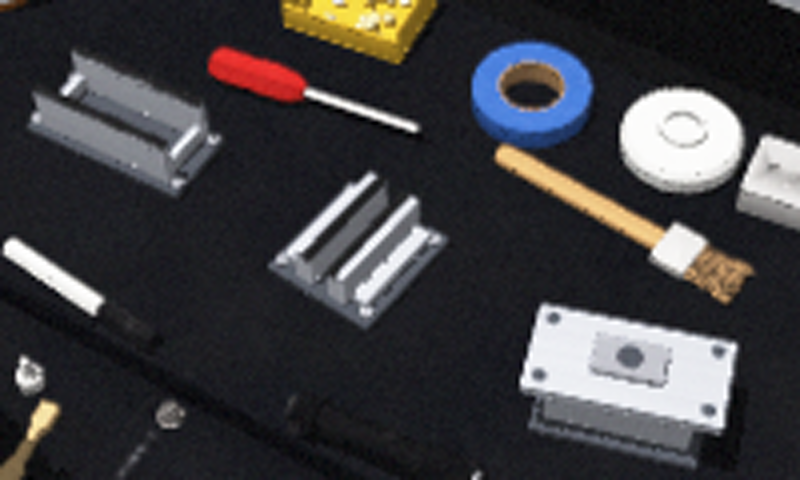

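```bash
cat > h.py <<'E'
import sys; sys.path.insert(0,'.')
import numpy as np, cv2
from cell import manip
def ray(n,px,z):
    m=manip.camera_model(n); R,t=m["R"],m["t"]
    px=np.atleast_2d(np.asarray(px,float))
    d=np.c_[(px[:,0]-m["cx"])/m["fx"],(px[:,1]-m["cy"])/m["fy"],np.ones(len(px))]@R
    o=-R.T@t
    s=(z-o[2])/d[:,2]
    return o+d*s[:,None]
def proj(n,X):
    m=manip.camera_model(n); c=np.atleast_2d(X)@m["R"].T+m["t"]
    return np.c_[c[:,0]/c[:,2]*m["fx"]+m["cx"],c[:,1]/c[:,2]*m["fy"]+m["cy"]]
E
cat > /tmp/c.py <<'E'
from h import *
t=cv2.imread("pics/top0.png")
g=cv2.cvtColor(t,cv2.COLOR_BGR2GRAY)
for name,(r0,r1,c0,c1),z,th in [("plate",(200,260,290,360),.056,90),("rack",(200,250,225,270),.0,60),("rest",(205,245,143,205),.0,60)]:
    m=np.zeros_like(g); m[r0:r1,c0:c1]=(g[r0:r1,c0:c1]>th)*255
    pts=cv2.findNonZero(m); rc=cv2.minAreaRect(pts); b=cv2.boxPoints(rc)
    W=ray("top",b,z)
    print(name,rc); print(W.round(4),W.mean(0)); e=np.diff(np.r_[W,W[:1]],axis=0); print([(round(np.hypot(*v[:2]),4),round(np.degrees(np.arctan2(v[1],v[0])),1)) for v in e])
E
PYTHONPATH=. python3 /tmp/c.py
cat > /tmp/d.py <<'E'
from h import *
t=cv2.imread("pics/top0.png"); s=cv2.imread("pics/scene0.png")
c=t[198:255,225:272]; cv2.imwrite("pics/z1.png",cv2.resize(c,None,fx=10,fy=10,interpolation=cv2.INTER_NEAREST))
c=t[208:243,145:205]; cv2.imwrite("pics/z2.png",cv2.resize(c,None,fx=10,fy=10,interpolation=cv2.INTER_NEAREST))
c=s[185:265,185:295]; cv2.imwrite("pics/z3.png",cv2.resize(c,None,fx=7,fy=7,interpolation=cv2.INTER_NEAREST))
E
PYTHONPATH=. python3 /tmp/d.py
```

```text
Traceback (most recent call last):
  File "h.py", line 2, in <module>
    import numpy as np, cv2
ModuleNotFoundError: No module named 'cv2'
Traceback (most recent call last):
  File "h.py", line 2, in <module>
    import numpy as np, cv2
ModuleNotFoundError: No module named 'cv2'
```

PYTHONPATH was needed for the system path; I'll append instead.

```bash
export PYTHONPATH=.:$PYTHONPATH; python3 /tmp/c.py; python3 /tmp/d.py
```

```text
plate ((324.5112609863281, 228.49632263183594), (24.988420486450195, 48.217430114746094), 71.99584197998047)
[[ 0.5717 -0.1015  0.056 ]
 [ 0.6078 -0.2216  0.056 ]
 [ 0.5456 -0.239   0.056 ]
 [ 0.51   -0.1195  0.056 ]] [ 0.5587703  -0.17038127  0.056     ]
[(np.float64(0.1254), np.float64(-73.3)), (np.float64(0.0646), np.float64(-164.4)), (np.float64(0.1246), np.float64(106.6)), (np.float64(0.0644), np.float64(16.3))]
rack ((247.08070373535156, 225.07225036621094), (32.65936279296875, 34.95504379272461), 4.969740390777588)
[[ 0.5347  0.0818  0.    ]
 [ 0.6293  0.0724  0.    ]
 [ 0.6195 -0.0161  0.    ]
 [ 0.525  -0.006   0.    ]] [0.57712363 0.0330138  0.        ]
[(np.float64(0.0951), np.float64(-5.7)), (np.float64(0.0891), np.float64(-96.4)), (np.float64(0.095), np.float64(173.9)), (np.float64(0.0883), np.float64(83.7))]
rest ((173.5118865966797, 225.47471618652344), (24.067476272583008, 49.484535217285156), 88.56790161132812)
[[0.6133 0.3011 0.    ]
 [0.6135 0.1662 0.    ]
 [0.5479 0.1649 0.    ]
 [0.5477 0.2989 0.    ]] [0.58058808 0.23279581 0.        ]
[(np.float64(0.1349), np.float64(-89.9)), (np.float64(0.0656), np.float64(-178.8)), (np.float64(0.134), np.float64(90.1)), (np.float64(0.0656), np.float64(1.9))]
```

View pics/z1.png

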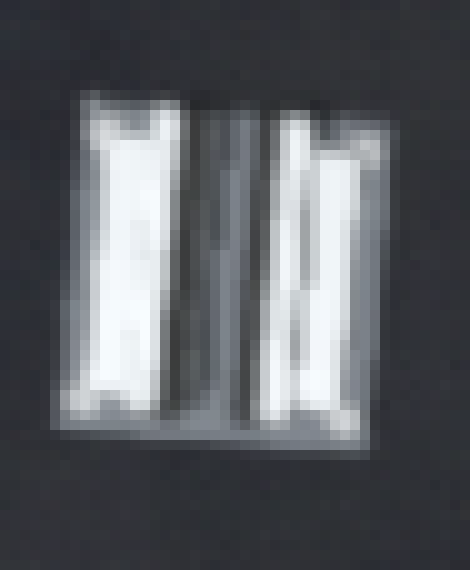

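View pics/z2.png

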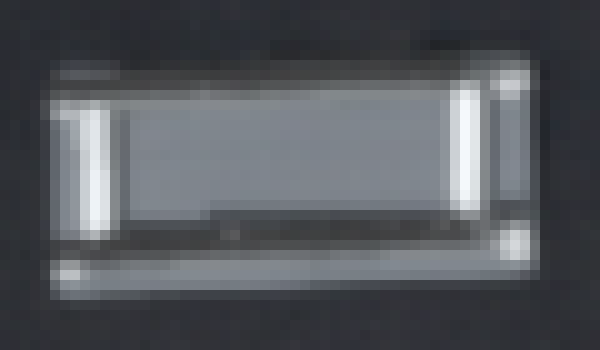

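View pics/z3.png

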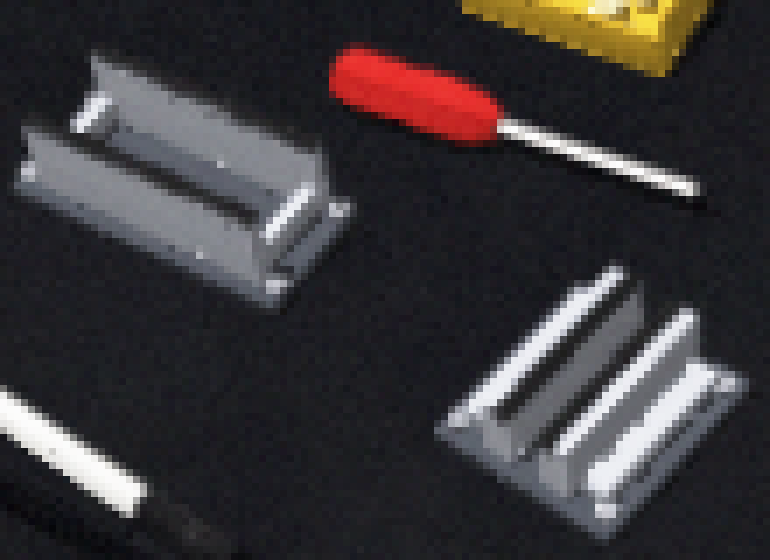

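```bash
cat > /tmp/e.py <<'E'
from h import *
m=manip.camera_model("top"); print("cam",-m["R"].T@m["t"])
P=lambda l: np.array(l)/7.+185-0.5+0.07
for nm,l,z in [("rackbase L,B,R",[(437,435),(603,540),(748,385)],0),("restbase",[(15,188),(272,310),(357,212)],0),
 ("near rail top ends",[(25,125),(262,207)],.046),("far rail ends",[(95,52),(325,140)],.046),
 ("rack lips: left lip near/far, right lip near/far",[(500,415),(620,275),(555,455),(690,315)],.04)]:
    print(nm); print(ray("scene",P(l),z).round(4))
q=lambda l,o: np.array(l)/10.+np.array(o)-0.45
print("top rack slot mid top/bottom"); print(ray("top",q([(236,110),(210,405)],(225,198)),.04))
print("top rest rails far L,R; near L,R (z .046)"); print(ray("top",q([(55,82),(530,62),(55,245),(530,208)],(145,208)),.046))
s=cv2.imread("pics/scene0.png"); g=cv2.cvtColor(s,cv2.COLOR_BGR2GRAY)
# plate in scene: predicted corners vs. image
c=np.array([.5588,-.1704]);a=np.radians(16.4);R=np.array([[np.cos(a),-np.sin(a)],[np.sin(a),np.cos(a)]])
K=np.c_[(np.array([[-30,-60],[30,-60],[30,60],[-30,60]])/1000)@R.T+c,np.full(4,.056)]
p=proj("scene",K);print(p)
for n,f in(("scene","pics/scene0.png"),("top","pics/top0.png")):
    im=cv2.imread(f);p=proj(n,K);x0,y0=p.min(0).astype(int)-8;x1,y1=p.max(0).astype(int)+12
    im=cv2.resize(im[y0:y1,x0:x1],None,fx=8,fy=8,interpolation=cv2.INTER_NEAREST)
    cv2.polylines(im,[((p-[x0,y0]+.5)*8).astype(np.int32)],True,(0,0,255),1)
    cv2.imwrite(f"pics/pl_{n}.png",im)
E
python3 /tmp/e.py
```

```text
cam [ 0.47271167 -0.04088564  1.23773893]
rackbase L,B,R
[[ 0.5407  0.0768  0.    ]
 [ 0.5324 -0.0027  0.    ]
 [ 0.6208 -0.0123 -0.    ]]
restbase
[[0.5557 0.2944 0.    ]
 [0.5577 0.1666 0.    ]
 [0.6158 0.1671 0.    ]]
near rail top ends
[[0.5565 0.2791 0.046 ]
 [0.5696 0.1733 0.046 ]]
far rail ends
[[0.6016 0.2801 0.046 ]
 [0.6099 0.1727 0.046 ]]
rack lips: left lip near/far, right lip near/far
[[0.5371 0.0428 0.04  ]
 [0.6149 0.0402 0.04  ]
 [0.5323 0.0159 0.04  ]
 [0.6118 0.0074 0.04  ]]
top rack slot mid top/bottom
[[0.61714623 0.02708005 0.04      ]
 [0.53959594 0.03518899 0.04      ]]
top rest rails far L,R; near L,R (z .046)
[[0.6034928  0.28423094 0.046     ]
 [0.6058326  0.15959352 0.046     ]
 [0.5606979  0.28389754 0.046     ]
 [0.56748354 0.15975179 0.046     ]]
[[359.13998124 286.54559403]
 [362.77367815 265.34189291]
 [313.52885422 255.16907317]
 [308.13039519 275.54014109]]
```

View pics/pl_scene.png

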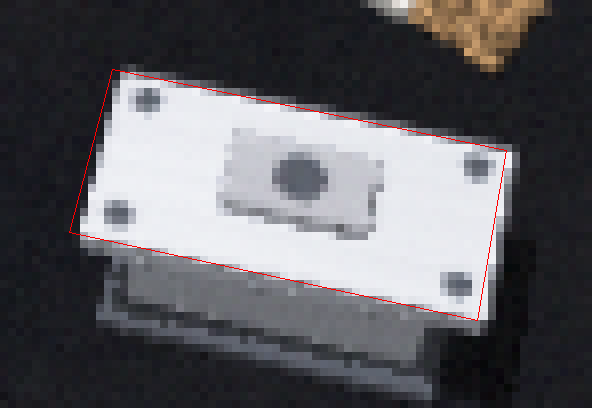

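View pics/pl_top.png

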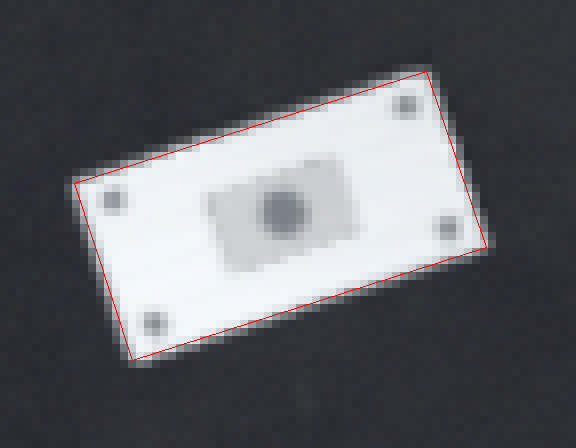

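```bash
cat >> h.py <<'E'
from scipy.spatial.transform import Rotation as Ro
def state():
    o=manip.get_obs(); R=Ro.from_quat(o["orientation"]).as_matrix()
    yaw=np.degrees(np.arctan2(R[1,0],R[0,0]))
    print("t %.2f pos %s yawx %.2f grip %.3f F %s T %s q6 %.2f"%(o["time_s"],o["position"].round(4),yaw,o["grip_width"],o["contact_force"].round(1),o["ft_torque"].round(2),o["qpos"][5]))
    return o,R,yaw
def togo(x,y,z,yawt):
    "shift in tool axes mm, roll deg, to TCP x,y,z with tool-x yaw (mod 180)"
    o,R,yaw=state()
    d=R.T@(np.array([x,y,z])-o["position"])*1000
    r=-((yawt-yaw+90)%180-90)
    print("go d",d.round(1),"roll",round(r,1))
E
cat > /tmp/f.py <<'E'
from h import *
togo(.5461,-.1273,.15,16.3)
o=manip.get_obs();print(Ro.from_quat(o["orientation"]).as_matrix().round(3))
t=cv2.imread("pics/top0.png"); g=cv2.cvtColor(t,cv2.COLOR_BGR2GRAY).astype(float)
print(g[208:242,150:202:6].astype(int))
E
python3 /tmp/f.py
```

```text
t 0.10 pos [0.2172 0.45   0.2309] yawx 64.23 grip 1.002 F [ 0.4  0.1 -0.3] T [ 0.04  0.03 -0.03] q6 1.57
go d [-376.9   81.2 -547.1] roll 47.9
[[ 0.435 -0.    -0.901]
 [ 0.901 -0.001  0.435]
 [-0.001 -1.     0.   ]]
[[ 45  45  45  50  47  49  48  47  46]
 [ 44  44  46  49  46  47  48  46  46]
 [ 45  43  44  47  48  51  48  47  44]
 [ 44  43  45  45  44  49  47  44  45]
 [ 46  45  44  45  42  47  45  48  44]
 [ 45  44  45  46  42  47  48  72  47]
 [ 52  58  50  51  64  62  60  86  57]
 [ 66  74  65  62  66  70  77 110  73]
 [ 63  68  72  76  85 100 111 158  79]
 [ 83  96 104 110 122 134 136 208  63]
 [125 132 134 136 133 130 131 226  61]
 [141 125 131 134 132 131 132 228  62]
 [108 118 133 132 132 133 134 228  62]
 [102 120 132 133 131 132 133 229  64]
 [101 121 131 131 131 132 132 229  68]
 [101 123 132 130 132 131 132 229  72]
 [101 126 133 132 132 132 133 227  75]
 [101 133 134 132 130 134 134 224  76]
 [104 133 133 131 133 133 133 224  78]
 [103 135 133 130 131 131 131 222  78]
 [102 136 133 119 120 121 120 206  75]
 [102 136 123  79  78  77  78 143  80]
 [103 127  80  79  63  63  65 103  89]
 [ 93  92  67  89  63  64  67  97 102]
 [ 65  66  64  76  78  83 100 113 113]
 [ 67  77  91 105 111 117 135 137 110]
 [106 106 129 136 132 130 134 134  96]
 [134 127 136 134 131 126 122 118  71]
 [103 126 125 122 109  77  64  62  49]
 [ 78  90  73  64  60  52  50  48  47]
 [ 53  57  52  51  49  51  50  50  49]
 [ 51  51  49  50  47  49  49  51  48]
 [ 49  50  52  52  50  51  52  51  48]
 [ 50  49  51  51  51  51  49  49  48]]
```

```bash
cat > /tmp/g.py <<'E'
from h import *
t=cv2.imread("pics/top0.png"); g=cv2.cvtColor(t,cv2.COLOR_BGR2GRAY).astype(float)
def edge(cols,rows,th,up,z,axis=0):
    pts=[]
    for c in cols:
        v=g[rows[0]:rows[1],c] if axis==0 else g[c,rows[0]:rows[1]]
        for i in range(len(v)-1):
            if (v[i]<th<=v[i+1]) if up else (v[i]>=th>v[i+1]):
                r=rows[0]+i+(th-v[i])/(v[i+1]-v[i]); pts.append((c,r) if axis==0 else (r,c)); break
    W=ray("top",np.array(pts),z)
    return W
def fit(name,W,ax):
    a,b=(W[:,1],W[:,0]) if ax=='y' else (W[:,0],W[:,1])
    p=np.polyfit(a,b,1); k=abs(np.polyval(p,a)-b)<.002; p=np.polyfit(a[k],b[k],1)
    print(name,"slope deg %.2f at mid(%.3f): %.4f n %d"%(np.degrees(np.arctan(p[0])),a.mean(),np.polyval(p,a.mean()),k.sum()))
fit("rest base near edge z0",edge(range(153,195),(232,241),88,False,0.0),'y')
fit("rest near rail outer (z46)",edge(range(153,195),(228,236),95,True,.046),'y')
fit("rest far rail inner (z46)",edge(range(156,188),(213,220),100,True,.046),'y')
fit("rest near rail inner(z46)",edge(range(156,188),(222,232),100,False,.046),'y')
fit("rest left base",edge(range(220,236),(146,156),75,True,0,1),'x')
fit("rest right base",edge(range(218,232),(190,203),62,False,0,1),'x')
print(g[206:246:4,228:270].astype(int))
E
python3 /tmp/g.py
```

```text
rest base near edge z0 slope deg -1.27 at mid(0.233): 0.5512 n 41
rest near rail outer (z46) slope deg -1.62 at mid(0.225): 0.5579 n 39
rest far rail inner (z46) slope deg -1.25 at mid(0.228): 0.6004 n 32
rest near rail inner(z46) slope deg -0.86 at mid(0.228): 0.5679 n 31
rest left base slope deg 2.16 at mid(0.577): 0.2982 n 14
rest right base slope deg 3.03 at mid(0.582): 0.1653 n 14
[[ 46  47  45  43  44  46  51  48  43  46  44  49  47  44  48  49  47  48
   48  50  50  49  49  49  49  51  51  51  50  51  52  51  52  50  50  48
   51  51  50  52  50  51]
 [ 44  45  47  44  59 121 180 204 192 158 139 149 205 239 216 111  59  72
   85  78 101 122 103  68  99 171 211 193 104  75  98 117 110 108 101  88
   62  52  51  49  51  51]
 [ 45  45  45  48  73 109 143 204 243 244 243 242 241 232 184  90  64  77
   86  88 112 120  94  74 134 209 240 224 207 237 239 236 214 166 170 120
   61  50  49  49  49  49]
 [ 48  46  47  54  97 131 151 208 245 246 245 248 249 224 134  69  72  85
   79 105 128 113  75  82 166 222 222 177 206 241 243 237 210 147 133 112
   60  50  49  49  48  49]
 [ 43  47  
[... 339 characters left out ...]
 [ 46  48  55  95 130 152 214 250 250 246 247 251 224 121  62  74  86  79
  104 130 115  76  84 169 226 226 180 210 245 247 240 209 131 128 109  55
   49  50  49  50  50  51]
 [ 49  48  61 103 141 189 234 250 249 244 240 245 216 110  60  79  93  81
  104 127 110  72 113 203 246 230 183 223 247 246 227 166 136 120  84  54
   50  48  51  53  51  52]
 [ 48  51  87 152 196 211 194 152 150 182 218 215 157  78  68  86 101 116
  133 121  86  73 137 212 244 226 184 215 232 235 221 170 149 113  61  46
   52  52  49  50  51  49]
 [ 48  48  48  49  49  50  53  55  53  54  57  60  62  61  62  62  66  66
   74  78  82  89  93 102 113 117 120 122 120 121 126 130 126 105  61  50
   48  49  49  48  50  49]]
```

Request:
servo_tool --targets "0 -38 0 -55 7; 0 -75 0 -110 14; 0 -113 0 -164 21; 0 -151 0 -219 28; 0 -188 0 -273 35" --squeeze 20

```text
time_s: 0.52
position: [0.3208, 0.2674, 0.2311]
orientation: [0.685, 0.177, -0.177, -0.685]
contact_force: [1.1, 0.9, 0.3]
grip_width: 0.998
```

Request:
servo_tool --targets "0 -10 0 -65 6; 0 -20 0 -105 12; 0 -32 0 -145 12; 0 -44 0 -185 12; 0 -54 0 -225 12"

```text
time_s: 0.93
position: [0.3772, 0.0671, 0.2313]
orientation: [-0.699, -0.106, 0.106, 0.699]
contact_force: [1.8, 1.4, 0.1]
grip_width: 1.0
```

```bash
cat > go.py <<'E'
from h import *
togo(*map(float,sys.argv[1:5]))
E
python3 go.py .5461 -.1273 .15 16.3
```

```text
t 0.93 pos [0.3772 0.0671 0.2313] yawx 17.24 grip 1.000 F [1.8 1.4 0.1] T [-0.03 -0.01  0.02] q6 1.45
go d [ 103.7   81.3 -235.7] roll 0.9
```

Request:
servo_tool --targets "0 15 10 -36 1; 0 31 20 -72 1; 0 47 30 -108 1; 0 63 40 -144 1; 0 80 50 -180 1"

```text
time_s: 1.35
position: [0.5079, -0.0811, 0.1806]
orientation: [-0.7, -0.1, 0.1, 0.7]
contact_force: [1.0, 0.5, 0.6]
grip_width: 0.999
```

Request:
servo_tool --targets "0 15 15 -20 0; 0 20 25 -35 0; 0 20 25 -35 0; 0 20 25 -35 0"

```text
time_s: 1.68
position: [0.5357, -0.1075, 0.1552]
orientation: [-0.7, -0.099, 0.1, 0.7]
contact_force: [-0.2, 1.6, 0.7]
grip_width: 0.999
```

```bash
python3 go.py .5461 -.1273 .15 16.3
```

```text
t 1.68 pos [ 0.5357 -0.1075  0.1552] yawx 16.16 grip 0.999 F [-0.2  1.6  0.7] T [ 0.07  0.05 -0.05] q6 1.09
go d [  4.5   5.2 -21.9] roll -0.1
```

Request:
servo_tool --targets "0 4.5 5 -22 0; 0 4.5 5 -22 0; 0 4.5 5 -22 0"

```text
time_s: 1.93
position: [0.5465, -0.1268, 0.1517]
orientation: [-0.7, -0.1, 0.1, 0.7]
contact_force: [0.1, 0.4, -0.1]
grip_width: 1.001
```

```bash
python3 go.py .5461 -.1273 .033 16.3
cat > snap.py <<'E'
from h import *
i=sys.argv[1]
# args: id  then per cam crop col row half scale
for n in ("scene","top"):
    im=manip.snapshot(n)[:,:,::-1].copy(); cv2.imwrite(f"pics/{n}_{i}.png",im)
    o=manip.get_obs(); p=proj(n,o["position"])[0].astype(int)
    h=60; x0=max(0,min(560-2*h,p[0]-h)); y0=max(0,min(420-2*h,p[1]-h))
    cv2.imwrite(f"pics/{n}_{i}c.png",cv2.resize(im[y0:y0+2*h,x0:x0+2*h],None,fx=4.5,fy=4.5,interpolation=cv2.INTER_CUBIC)); print(n,"crop",x0,y0)
a=[cv2.imread(f"pics/{n}_{i}c.png") for n in("scene","top")]
cv2.imwrite(f"pics/b_{i}.png",cv2.resize(np.hstack(a),(800,400)))
E
python3 snap.py 1
```

```text
t 1.93 pos [ 0.5465 -0.1268  0.1517] yawx 16.21 grip 1.001 F [ 0.1  0.4 -0.1] T [ 0.01 -0.03 -0.01] q6 1.06
go d [ -0.5 118.7  -0.4] roll -0.1
scene crop 258 182
top crop 250 171
```

View pics/b_1.png

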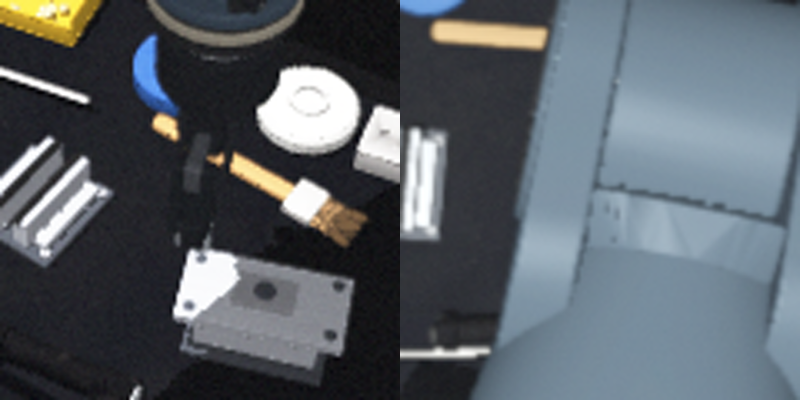

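Request:
servo_tool --targets "0 0 30 0 0; 0 0 60 0 0; 0 0 90 0 0; 0 0 112 0 0; 0 0 118 0 0"

```text
time_s: 2.45
position: [0.5444, -0.1257, 0.0305]
orientation: [-0.699, -0.099, 0.101, 0.701]
contact_force: [-0.1, 0.2, -0.8]
grip_width: 1.001
```

Request:
servo_tool --targets "0 0 0 0 0; 40 0 0 0 0; 80 0 0 0 0; 110 0 0 0 0; 110 0 0 0 0"

```text
time_s: 2.87
position: [0.5478, -0.1271, 0.0353]
orientation: [0.7, 0.101, -0.099, -0.7]
contact_force: [-2.3, 1.4, 8.3]
grip_width: 0.706
```

```bash
python3 go.py .5461 -.1273 .033 16.3;python3 snap.py 2
```

```text
t 2.87 pos [ 0.5478 -0.1271  0.0353] yawx 16.23 grip 0.706 F [-2.3  1.4  8.3] T [ 0.26  0.43 -0.08] q6 1.06
go d [-1.7  2.3  0.3] roll -0.1
scene crop 256 210
top crop 247 173
```

View pics/b_2.png

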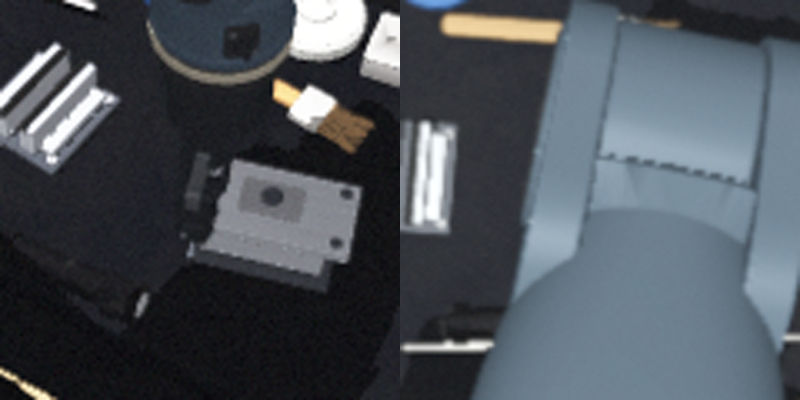

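Request:
servo_tool --targets "130 0 -8 0 0; 130 0 -16 0 0; 130 0 -24 0 0; 130 0 -32 0 0; 130 0 -40 0 0"

```text
time_s: 3.38
position: [0.5469, -0.1271, 0.0746]
orientation: [0.7, 0.1, -0.1, -0.7]
contact_force: [0.4, -0.6, -1.4]
grip_width: 0.7
```

Request:
servo_tool --targets "130 0 -10 0 0; 130 0 -20 0 0; 130 0 -20 0 0"

```text
time_s: 3.63
position: [0.5478, -0.1273, 0.0957]
orientation: [0.7, 0.101, -0.099, -0.7]
contact_force: [0.9, -0.2, -2.5]
grip_width: 0.695
```

```bash
python3 go.py .5461 -.1273 .033 16.3;python3 snap.py 3
```

```text
t 3.63 pos [ 0.5478 -0.1273  0.0957] yawx 16.23 grip 0.695 F [ 0.9 -0.2 -2.5] T [ 0.06 -0.03 -0.02] q6 1.06
go d [-1.8 62.7  0.5] roll -0.1
scene crop 258 196
top crop 248 172
```

View pics/b_3.png

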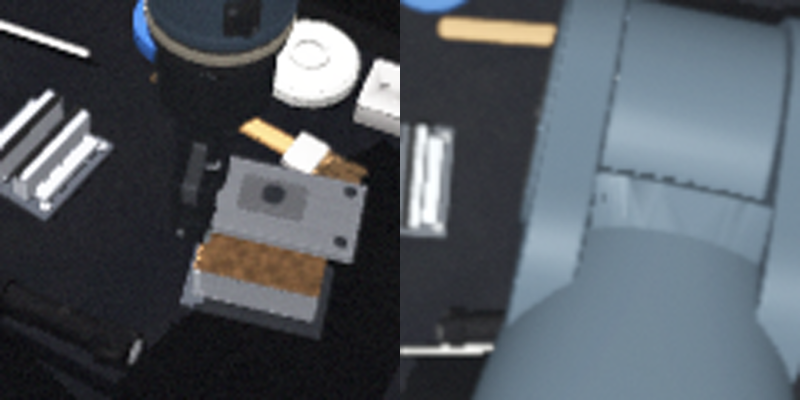

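```bash
cat > /tmp/t.py <<'E'
from h import *
o,R,yaw=state()
a=np.radians(16.3); u=np.array([np.cos(a),np.sin(a),0]); v=np.array([-np.sin(a),np.cos(a),0])
piv=o["position"]+[0,0,.0157]
for th in (0,5,10,15,20,30):
    c,s=np.cos(np.radians(th)),np.sin(np.radians(th))
    w=-v*c-np.array([0,0,s]); n=np.array([0,0,1])*c-v*s
    P=[piv+w*.106+n*.005+k*u*.03 for k in(1,-1)]
    print(th,proj("scene",P).round(1).tolist())
E
python3 /tmp/t.py
python3 -c "
import cv2
s=cv2.imread('pics/scene_3.png');cv2.imwrite('pics/s3z.png',cv2.resize(s[230:310,300:390],None,fx=7,fy=7,interpolation=cv2.INTER_NEAREST))"
```

```text
t 3.73 pos [ 0.5469 -0.1271  0.0937] yawx 16.23 grip 0.699 F [ 0.8 -0.1 -3.1] T [0.13 0.06 0.01] q6 1.06
0 [[366.5, 250.9], [362.8, 272.5]]
5 [[366.0, 253.3], [362.3, 274.8]]
10 [[365.1, 255.5], [361.4, 277.0]]
15 [[364.0, 257.6], [360.2, 279.0]]
20 [[362.5, 259.6], [358.7, 280.9]]
30 [[358.6, 263.1], [354.8, 284.2]]
```

View pics/s3z.png

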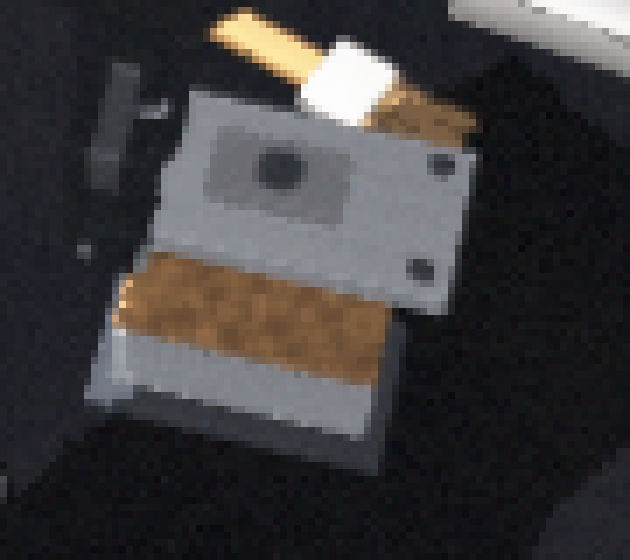

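Request:
servo_tool --targets "130 0 -41 0 0; 130 0 -82 0 0; 130 0 -110 0 0; 130 0 -110 0 0"

```text
time_s: 4.07
position: [0.5488, -0.1275, 0.2086]
orientation: [0.701, 0.102, -0.097, -0.699]
contact_force: [1.1, -0.3, -2.3]
grip_width: 0.701
```

```bash
python3 snap.py 4; python3 /tmp/t.py
python3 -c "
import cv2
s=cv2.imread('pics/scene_4.png');cv2.imwrite('pics/s4z.png',cv2.resize(s[170:310,280:400],None,fx=5,fy=4.2,interpolation=cv2.INTER_NEAREST))"
```

```text
scene crop 260 166
top crop 252 169
t 4.17 pos [ 0.5471 -0.1271  0.2034] yawx 16.23 grip 0.692 F [ 0.2 -0.1 -3.6] T [ 0.18  0.05 -0.  ] q6 1.06
0 [[373.5, 220.2], [369.7, 242.5]]
5 [[372.8, 223.0], [369.1, 245.2]]
10 [[371.9, 225.7], [368.1, 247.9]]
15 [[370.5, 228.2], [366.7, 250.3]]
20 [[368.8, 230.6], [365.0, 252.6]]
30 [[364.6, 234.8], [360.6, 256.7]]
```

View pics/s4z.png

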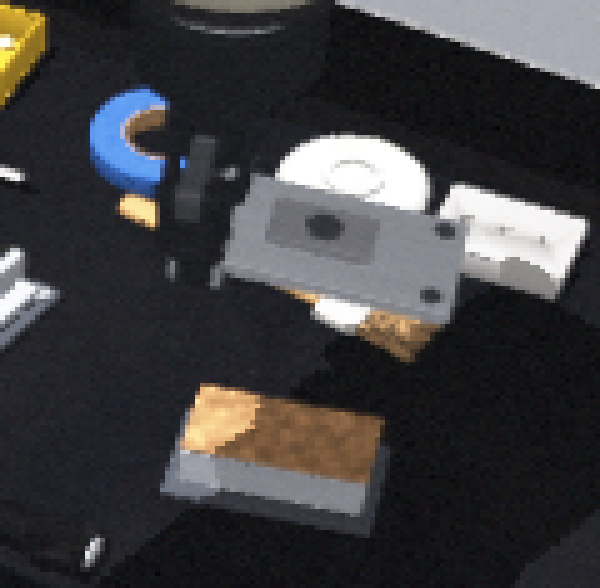

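Request:
servo_tool --targets "130 0 40 0 0; 130 0 80 0 0; 130 0 115 0 0; 130 0 140 0 0; 130 0 150 0 0"

```text
time_s: 4.58
position: [0.5429, -0.1261, 0.0478]
orientation: [-0.699, -0.097, 0.102, 0.701]
contact_force: [-1.7, 0.6, -1.5]
grip_width: 0.694
```

Request:
servo_tool --targets "130 0 5 0 0; 130 0 10 0 0; 130 0 14 0 0; 130 0 17 0 0; 130 0 18 0 0"

```text
time_s: 5.0
position: [0.5474, -0.127, 0.0359]
orientation: [0.7, 0.1, -0.099, -0.7]
contact_force: [-1.0, 2.2, 2.2]
grip_width: 0.695
```

```bash
python3 go.py .5471 -.1271 .0353 16.3
```

```text
t 5.00 pos [ 0.5474 -0.127   0.0359] yawx 16.24 grip 0.695 F [-1.   2.2  2.2] T [ 0.23  0.06 -0.  ] q6 1.06
go d [-0.3  0.6  0. ] roll -0.1
```

Request:
servo_tool --targets "40 0 0 0 0; 0 0 0 0 0; 0 0 0 0 0; 0 0 2 -15 0; 0 0 4 -31 0"

```text
time_s: 5.42
position: [0.5558, -0.1573, 0.0316]
orientation: [0.7, 0.101, -0.1, -0.7]
contact_force: [-0.1, 0.2, 0.7]
grip_width: 1.0
```

Request:
servo_tool --targets "0 0 0 0 0; 70 0 0 0 0; 110 0 0 0 0; 130 0 0 0 0; 130 0 0 0 0"

```text
time_s: 5.83
position: [0.5553, -0.1567, 0.0313]
orientation: [0.7, 0.1, -0.1, -0.7]
contact_force: [1.0, -1.1, -0.3]
grip_width: 0.694
```

Request:
servo_tool --targets "130 0 -7 0 0; 130 0 -14 0 0; 130 0 -21 0 0; 130 0 -21 0 0"

```text
time_s: 6.17
position: [0.5563, -0.1569, 0.0543]
orientation: [0.7, 0.101, -0.099, -0.7]
contact_force: [0.7, 0.1, -1.1]
grip_width: 0.699
```

```bash
python3 go.py .5471 -.1271 .0353 16.3; python3 snap.py 5
```

```text
t 6.17 pos [ 0.5563 -0.1569  0.0543] yawx 16.24 grip 0.699 F [ 0.7  0.1 -1.1] T [ 0.01 -0.04 -0.03] q6 1.01
go d [-0.5 18.9 31.2] roll -0.1
scene crop 269 209
top crop 259 169
```

View pics/b_5.png

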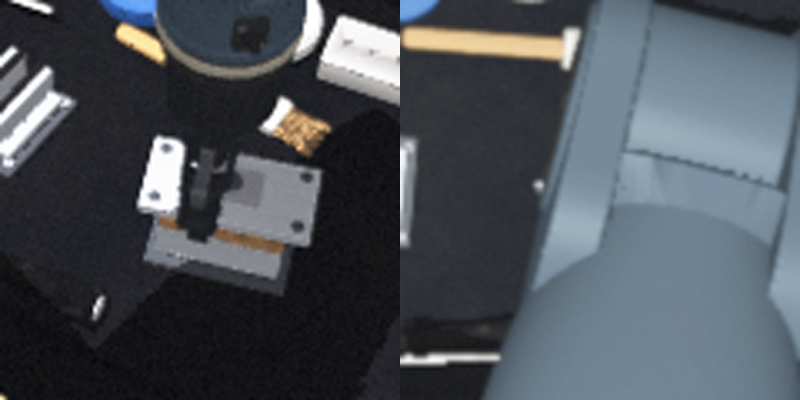

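```bash
python3 go.py .5865 .154 .10 1.5
```

```text
t 6.27 pos [ 0.5557 -0.1568  0.0528] yawx 16.23 grip 0.695 F [ 0.  -0.2 -2.4] T [-0.05  0.02  0.  ] q6 1.01
go d [116.5 -47.2 289.8] roll 14.7
```

Request:
servo_tool --targets "130 0 -20 0 0; 130 0 -47 5 0; 130 14 -47 38 3; 130 28 -47 73 7; 130 42 -47 108 11"

```text
time_s: 6.68
position: [0.5655, -0.0404, 0.0995]
orientation: [0.706, 0.031, -0.03, -0.706]
contact_force: [0.5, 0.1, -2.7]
grip_width: 0.699
```

```bash
python3 go.py .5865 .154 .10 1.5
```

```text
t 6.68 pos [ 0.5655 -0.0404  0.0995] yawx 4.95 grip 0.699 F [ 0.5  0.1 -2.7] T [ 0.04 -0.04  0.02] q6 1.41
go d [ 37.7  -0.5 191.9] roll 3.4
```

Request:
servo_tool --targets "130 7 0 36 3; 130 14 0 72 3; 130 22 0 110 3.4; 130 30 0 148 3.4; 130 36 0 180 3.4"

```text
time_s: 7.1
position: [0.5847, 0.1438, 0.0991]
orientation: [-0.707, -0.011, 0.012, 0.707]
contact_force: [-0.1, -0.2, -2.6]
grip_width: 0.698
```

Request:
servo_tool --targets "130 0 3 8 0; 130 0 6 11 0; 130 0 6 11 0"

```text
time_s: 7.35
position: [0.5839, 0.1524, 0.0923]
orientation: [0.707, 0.011, -0.012, -0.707]
contact_force: [0.5, -0.5, -2.8]
grip_width: 0.699
```

```bash
python3 go.py .5865 .154 .06 1.5; python3 snap.py 6
```

```text
t 7.35 pos [0.5839 0.1524 0.0923] yawx 1.89 grip 0.699 F [ 0.5 -0.5 -2.8] T [ 0.04  0.03 -0.03] q6 1.79
go d [ 2.7 32.3  1.6] roll 0.4
scene crop 169 142
top crop 137 160
```

View pics/b_6.png

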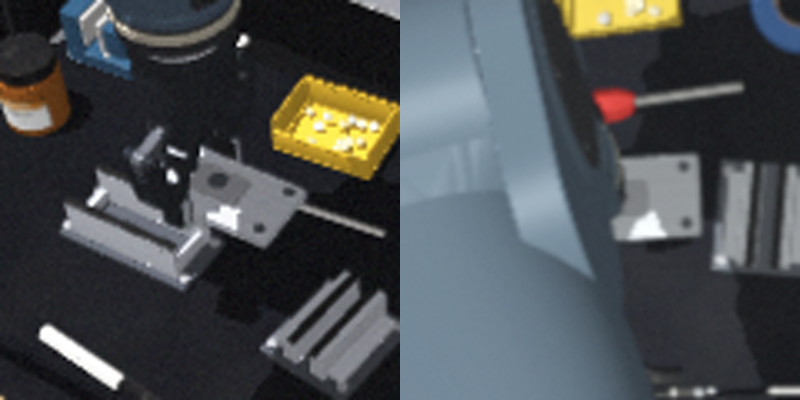

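Request:
servo_tool --targets "130 2 20 1 0; 130 2 40 2 0; 130 2 52 2 0; 130 2 57 2 0; 130 2 60 2 0"

```text
time_s: 7.87
position: [0.5862, 0.153, 0.0329]
orientation: [0.707, 0.01, -0.011, -0.707]
contact_force: [0.9, -0.2, -2.0]
grip_width: 0.695
```

```bash
python3 go.py .5865 .154 .021 1.5
```

```text
t 7.87 pos [0.5862 0.153  0.0329] yawx 1.74 grip 0.695 F [ 0.9 -0.2 -2. ] T [ 0.04 -0.02 -0.04] q6 1.80
go d [ 0.3 11.9  1. ] roll 0.2
```

Request:
servo_tool --targets "130 0 3 0 0; 130 0 6 0 0; 130 0 8 0 0; 130 0 10 0 0; 130 0 11 0 0"

```text
time_s: 8.28
position: [0.5872, 0.1538, 0.0235]
orientation: [0.707, 0.012, -0.01, -0.707]
contact_force: [-2.8, -4.6, 7.9]
grip_width: 0.701
```

```bash
python3 go.py .5865 .154 .021 1.5; python3 snap.py 7
```

```text
t 8.28 pos [0.5872 0.1538 0.0235] yawx 1.80 grip 0.701 F [-2.8 -4.6  7.9] T [-0.51  0.64  0.08] q6 1.80
go d [-0.7  2.5  0.2] roll 0.3
scene crop 172 158
top crop 141 161
```

View pics/b_7.png

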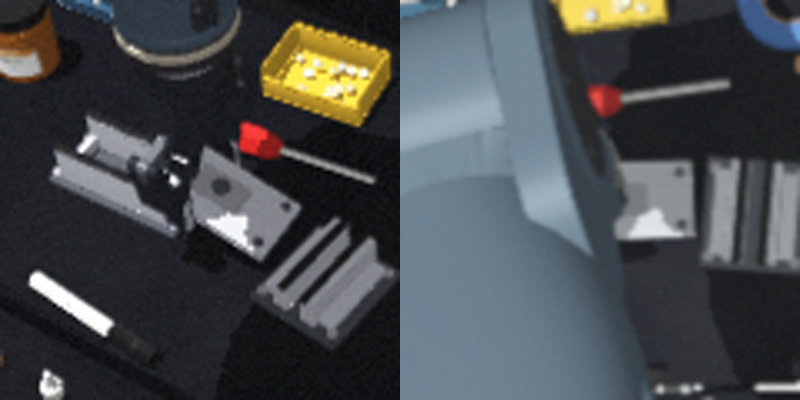

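Request:
servo_tool --targets "130 0 1.5 0 0; 130 0 3 0 0; 130 0 3 0 0; 130 0 3 0 0"

```text
time_s: 8.72
position: [0.5872, 0.154, 0.0206]
orientation: [-0.707, -0.012, 0.011, 0.707]
contact_force: [-3.4, -2.6, 6.0]
grip_width: 0.697
```

Request:
servo_tool --targets "130 0 -30 0 0; 130 0 -65 0 0; 130 0 -95 0 0; 130 0 -95 0 0"

```text
time_s: 9.05
position: [0.5898, 0.1549, 0.1214]
orientation: [-0.706, -0.015, 0.008, 0.708]
contact_force: [0.3, 0.5, -1.5]
grip_width: 0.696
```

```bash
cat > tilt.py <<'E'
from h import *
# th: B-down tilt (0 = face up flat, 90 = vertical). pivot s=dist pivot->B end, off = pivot above TCP
i=sys.argv[1]; s=float(sys.argv[2]); ths=list(map(float,sys.argv[3:]))
o,R,yaw=state(); u=R[:,0]*(1 if R[0,0]>0 else -1); u[2]=0; v=np.array([-u[1],u[0],0]); piv=o["position"]+[0,0,.0197]
im=manip.snapshot("scene")[:,:,::-1].copy(); cv2.imwrite(f"pics/ti_{i}.png",im)
x0,y0=(proj("scene",piv)[0]-[60,50]).astype(int); f=6
im=cv2.resize(im[y0:y0+100,x0:x0+130],None,fx=f,fy=f,interpolation=cv2.INTER_CUBIC)
for k,th in enumerate(ths):
    c,sn=np.cos(np.radians(th)),np.sin(np.radians(th))
    w=-v*c-np.array([0,0,sn]); n=np.array([0,0,1])*c-v*sn
    P=np.array([piv+w*a+n*.005+b*u*.03 for a,b in((s,1),(s,-1),(s-.12,-1),(s-.12,1))])
    col=[(0,0,255),(0,255,0),(255,128,0),(0,255,255)][k%4]
    cv2.polylines(im,[((proj("scene",P)-[x0,y0]+.5)*f).astype(np.int32)],True,col,1)
cv2.imwrite(f"pics/tz_{i}.png",im)
E
python3 tilt.py 8 .076 15 22 30
```

```text
t 9.05 pos [0.5898 0.1549 0.1214] yawx 1.82 grip 0.696 F [ 0.3  0.5 -1.5] T [ 0.05 -0.09  0.03] q6 1.80
```

View pics/tz_8.png

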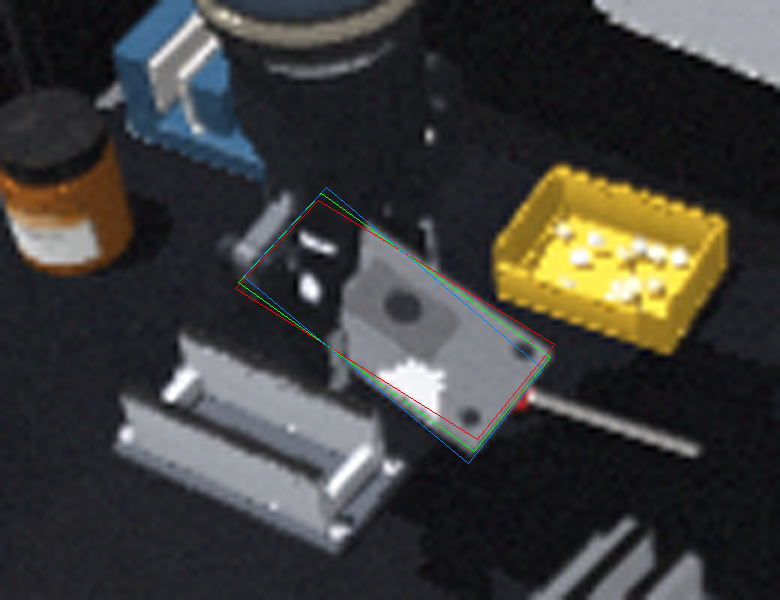

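```bash
cat > rk.py <<'E'
from h import *
# v mm (from slot centre along +v), TCP z m
v=float(sys.argv[1])/1000; z=float(sys.argv[2])
togo(.579+.1045*v,.0318+.9945*v,z,-6)
E
python3 rk.py 66 .072
```

```text
t 9.10 pos [0.5889 0.1547 0.1184] yawx 1.82 grip 0.696 F [-0.3  0.9 -2.6] T [ 0.02 -0.03  0.03] q6 1.80
go d [ -5.2  46.3 -57.2] roll 7.8
```

Request:
servo_tool --targets "130 -2 0 -25 4; 130 -4 10 -50 7.8; 130 -5 25 -57 7.8; 130 -5 40 -57 7.8; 130 -5 40 -57 7.8"

```text
time_s: 9.52
position: [0.5814, 0.096, 0.0712]
orientation: [0.706, -0.039, 0.036, -0.706]
contact_force: [-0.7, 0.3, -3.3]
grip_width: 0.693
```

```bash
python3 rk.py 64.6 .0495; python3 tilt.py 9 .076 15 22 30
```

```text
t 9.52 pos [0.5814 0.096  0.0712] yawx -6.04 grip 0.693 F [-0.7  0.3 -3.3] T [-0.04  0.07 -0.04] q6 1.84
go d [ 4.4 21.6  0.5] roll -0.0
t 9.52 pos [0.5814 0.096  0.0712] yawx -6.04 grip 0.693 F [-0.7  0.3 -3.3] T [-0.04  0.07 -0.04] q6 1.84
```

View pics/tz_9.png

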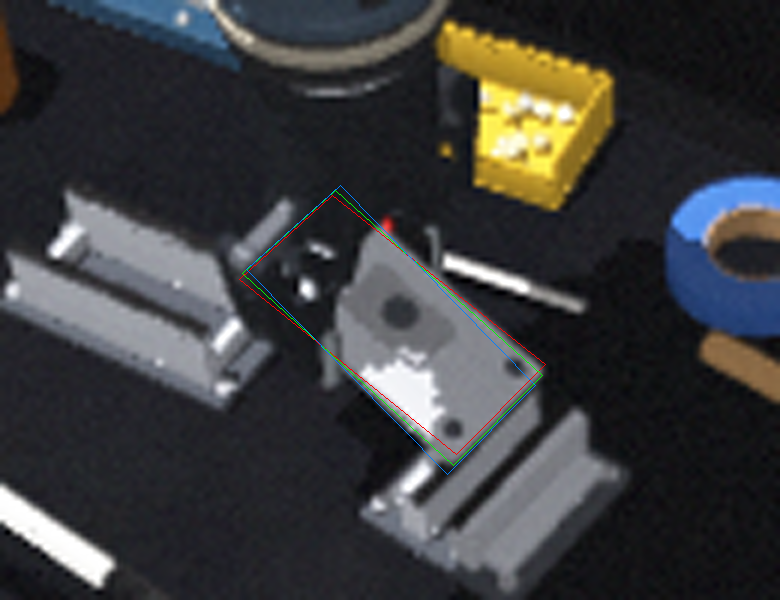

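Request:
servo_tool --targets "130 2 8 0 0; 130 3 15 0 0; 130 4 20 0 0; 130 4 21 0 0"

```text
time_s: 9.9
position: [0.5871, 0.0969, 0.0523]
orientation: [0.706, -0.037, 0.036, -0.706]
contact_force: [-0.4, -0.7, -3.0]
grip_width: 0.7
```

```bash
python3 rk.py 64.6 .0495; python3 tilt.py 10 .076 15 22 30
```

```text
t 9.90 pos [0.5871 0.0969 0.0523] yawx -5.95 grip 0.700 F [-0.4 -0.7 -3. ] T [ 0.01  0.08 -0.  ] q6 1.84
go d [-1.3  2.8 -1. ] roll 0.1
t 9.90 pos [0.5871 0.0969 0.0523] yawx -5.95 grip 0.700 F [-0.4 -0.7 -3. ] T [ 0.01  0.08 -0.  ] q6 1.84
```

View pics/tz_10.png

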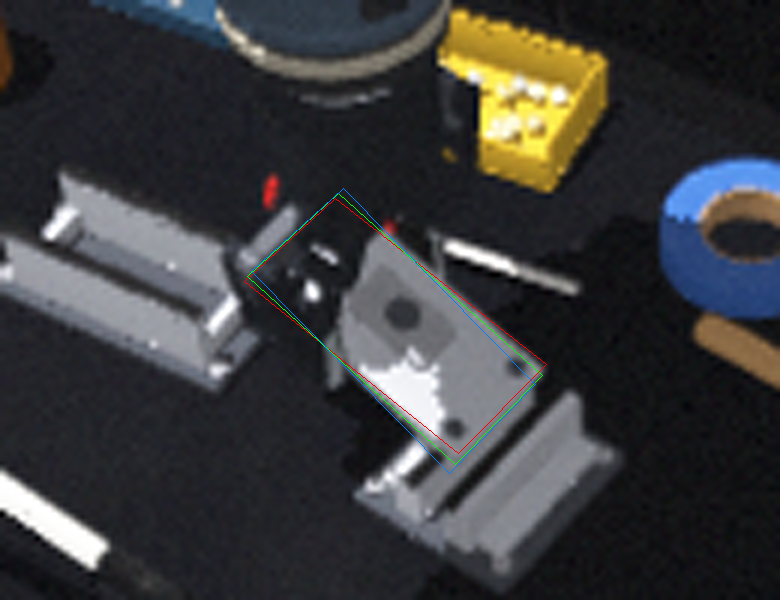

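Request:
servo_tool --targets "130 -1 3 -1 0; 130 -1 -1 -3 0; 130 -1 -4 -4.5 0; 130 -1 -9 -7.5 0; 130 -1 -14 -11 0"

```text
time_s: 10.37
position: [0.5853, 0.0856, 0.0682]
orientation: [-0.706, 0.037, -0.037, 0.706]
contact_force: [0.4, 0.1, -2.8]
grip_width: 0.698
```

```bash
python3 rk.py 46 .0767; python3 tilt.py 11 .076 22 30 40
```

```text
t 10.37 pos [0.5853 0.0856 0.0682] yawx -5.97 grip 0.698 F [ 0.4  0.1 -2.8] T [-0.02  0.01 -0.02] q6 1.82
go d [-0.6 -8.5 -8.2] roll 0.0
t 10.37 pos [0.5853 0.0856 0.0682] yawx -5.97 grip 0.698 F [ 0.4  0.1 -2.8] T [-0.02  0.01 -0.02] q6 1.82
```

View pics/tz_11.png

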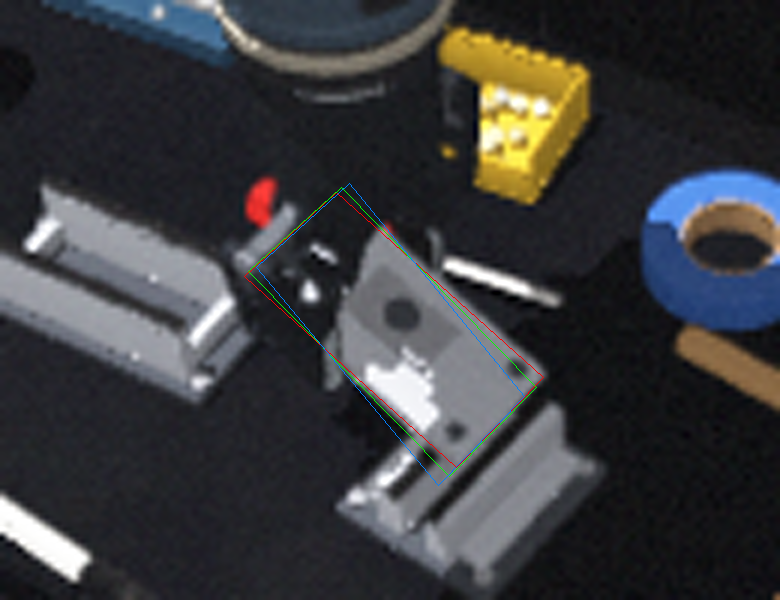

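Request:
servo_tool --targets "130 0 0 11 0; 130 0 10 12 0; 130 0 17 12 0; 130 0 20 12 0; 130 0 20 12 0"

```text
time_s: 10.83
position: [0.5855, 0.0976, 0.0458]
orientation: [0.706, -0.038, 0.036, -0.706]
contact_force: [-0.6, -0.4, -2.4]
grip_width: 0.694
```

```bash
python3 rk.py 64.6 .0475
```

```text
t 10.83 pos [0.5855 0.0976 0.0458] yawx -5.96 grip 0.694 F [-0.6 -0.4 -2.4] T [0.08 0.   0.03] q6 1.84
go d [ 0.4 -1.7 -1.6] roll 0.0
```

Request:
servo_tool --targets "130 0 0 -2 0; 130 0 0 -4 0; 130 0 0 -4 0"

```text
time_s: 11.08
position: [0.5861, 0.0933, 0.0475]
orientation: [0.706, -0.037, 0.037, -0.706]
contact_force: [0.1, -1.0, -2.0]
grip_width: 0.696
```

```bash
python3 rk.py 64.6 .0475;  python3 tilt.py 12 .076 22 30 40
```

```text
t 11.08 pos [0.5861 0.0933 0.0475] yawx -5.99 grip 0.696 F [ 0.1 -1.  -2. ] T [ 0.02 -0.02 -0.01] q6 1.83
go d [-0.6 -0.   2.7] roll 0.0
t 11.08 pos [0.5861 0.0933 0.0475] yawx -5.99 grip 0.696 F [ 0.1 -1.  -2. ] T [ 0.02 -0.02 -0.01] q6 1.83
```

View pics/tz_12.png

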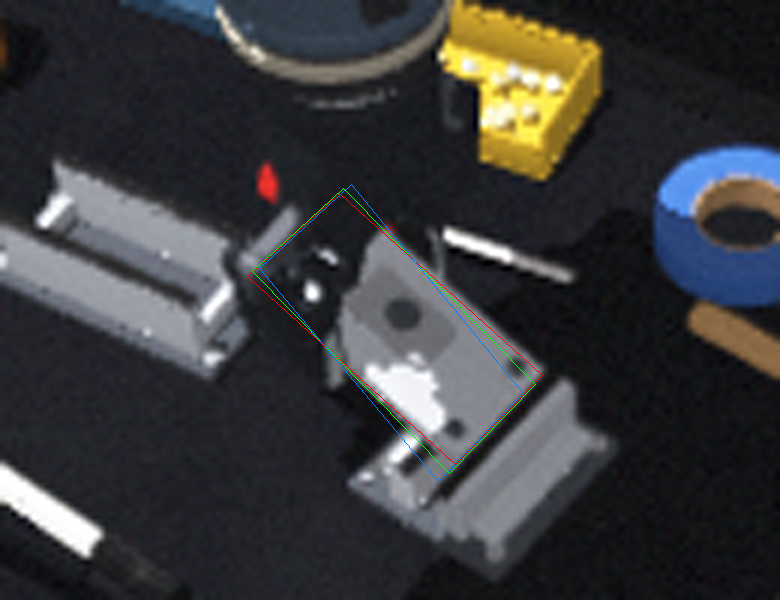

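Request:
servo_tool --targets "130 0 2 -1 0; 130 0 3 -2 0; 130 0 3 -3 0; 130 0 3 -3 0"

```text
time_s: 11.47
position: [0.5865, 0.0934, 0.0455]
orientation: [-0.704, 0.036, -0.037, 0.708]
contact_force: [-1.9, 19.1, 8.9]
grip_width: 0.696
```

Request:
servo_tool --targets "130 0 0 -2 0; 130 0 0 -4 0; 130 0 0 -4 0"

```text
time_s: 11.72
position: [0.5866, 0.0912, 0.0461]
orientation: [-0.703, 0.035, -0.037, 0.709]
contact_force: [-3.1, 31.1, 13.4]
grip_width: 0.7
```

```bash
python3 rk.py 64.6 .0475
```

```text
t 11.72 pos [0.5866 0.0912 0.0461] yawx -5.81 grip 0.700 F [-3.1 31.1 13.4] T [ 6.03  0.62 -0.08] q6 1.82
go d [-1.3 -1.3  4.8] roll 0.2
```

Request:
servo_tool --targets "130 0 -1 0 0; 130 0 -2 0 0; 130 0 -2 0 0"

```text
time_s: 11.97
position: [0.5862, 0.0902, 0.0476]
orientation: [-0.704, 0.035, -0.037, 0.708]
contact_force: [-0.5, 22.5, 7.0]
grip_width: 0.7
```

```bash
python3 rk.py 64.6 .0475; python3 tilt.py 13 .076 22 30 40
```

```text
t 11.97 pos [0.5862 0.0902 0.0476] yawx -5.85 grip 0.700 F [-0.5 22.5  7. ] T [ 4.75  0.28 -0.13] q6 1.82
go d [-1.   0.2  5.8] roll 0.2
t 11.97 pos [0.5862 0.0902 0.0476] yawx -5.85 grip 0.700 F [-0.5 22.5  7. ] T [ 4.75  0.28 -0.13] q6 1.82
```

View pics/tz_13.png

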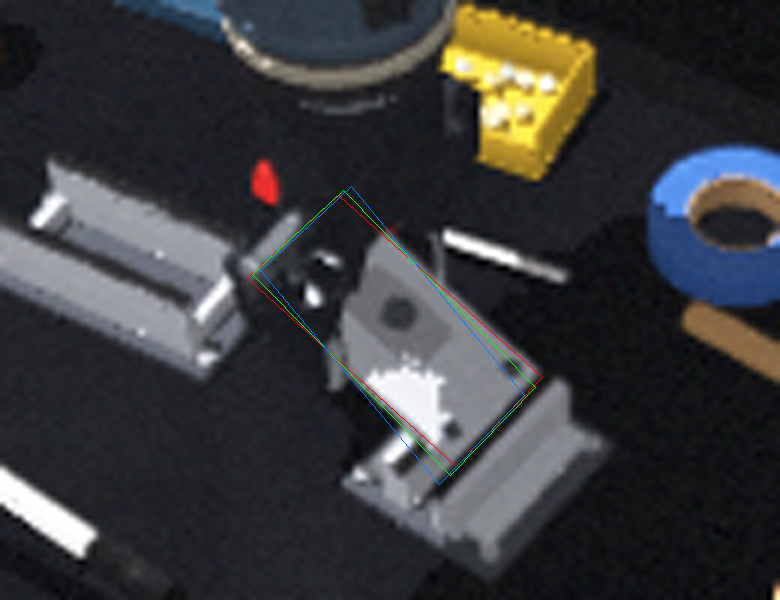

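Request:
servo_tool --targets "130 0 -1.5 -0.5 0; 130 0 -3 -1 0; 130 0 -4.5 -2 0; 130 0 -4.5 -2 0"

```text
time_s: 12.35
position: [0.5857, 0.0867, 0.0517]
orientation: [-0.705, 0.036, -0.037, 0.707]
contact_force: [-0.6, 13.5, 3.4]
grip_width: 0.697
```

```bash
python3 rk.py 64.6 .0475; python3 tilt.py 14 .076 22 30 40
```

```text
t 12.35 pos [0.5857 0.0867 0.0517] yawx -5.90 grip 0.697 F [-0.6 13.5  3.4] T [ 2.83  0.03 -0.04] q6 1.82
go d [-1.   4.3  9.3] roll 0.1
t 12.35 pos [0.5857 0.0867 0.0517] yawx -5.90 grip 0.697 F [-0.6 13.5  3.4] T [ 2.83  0.03 -0.04] q6 1.82
```

View pics/tz_14.png

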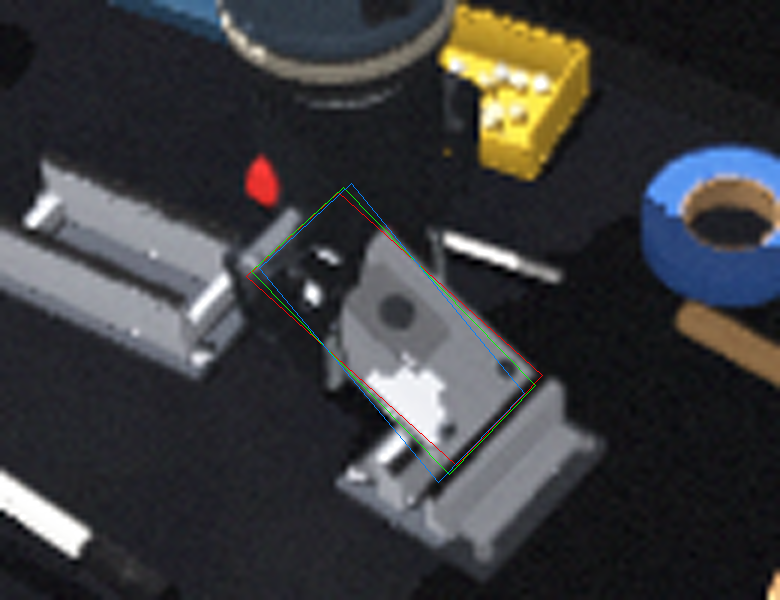

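Request:
servo_tool --targets "130 0 -2.5 -1 0; 130 0 -5 -2.5 0; 130 0 -7.5 -4.5 0; 130 0 -9 -6 0; 130 0 -9 -6 0"

```text
time_s: 12.82
position: [0.5849, 0.0796, 0.0604]
orientation: [-0.705, 0.036, -0.037, 0.707]
contact_force: [0.6, 6.7, 0.9]
grip_width: 0.696
```

```bash
python3 rk.py 64.6 .0475; python3 tilt.py 15 .072 30 40 50
```

```text
t 12.82 pos [0.5849 0.0796 0.0604] yawx -5.95 grip 0.696 F [0.6 6.7 0.9] T [ 1.37 -0.11  0.03] q6 1.81
go d [-0.8 13.  16.4] roll 0.1
t 12.82 pos [0.5849 0.0796 0.0604] yawx -5.95 grip 0.696 F [0.6 6.7 0.9] T [ 1.37 -0.11  0.03] q6 1.81
```

View pics/tz_15.png

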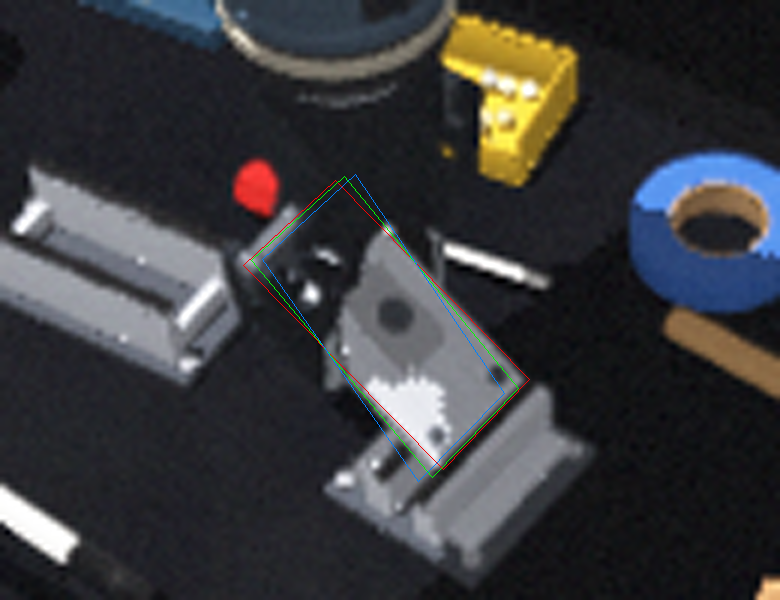

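Request:
servo_tool --targets "130 0 -2.5 -2.5 0; 130 0 -5 -5 0; 130 0 -7.5 -8 0; 130 0 -9.5 -11 0; 130 0 -9.5 -11 0"

```text
time_s: 13.28
position: [0.5838, 0.0685, 0.0701]
orientation: [-0.705, 0.036, -0.037, 0.707]
contact_force: [-0.5, 7.0, 1.4]
grip_width: 0.696
```

```bash
python3 rk.py 64.6 .0475; python3 tilt.py 16 .072 40 50 60
```

```text
t 13.28 pos [0.5838 0.0685 0.0701] yawx -5.95 grip 0.696 F [-0.5  7.   1.4] T [ 1.49 -0.   -0.05] q6 1.79
go d [-0.9 22.6 27.5] roll 0.0
t 13.28 pos [0.5838 0.0685 0.0701] yawx -5.95 grip 0.696 F [-0.5  7.   1.4] T [ 1.49 -0.   -0.05] q6 1.79
```

View pics/tz_16.png

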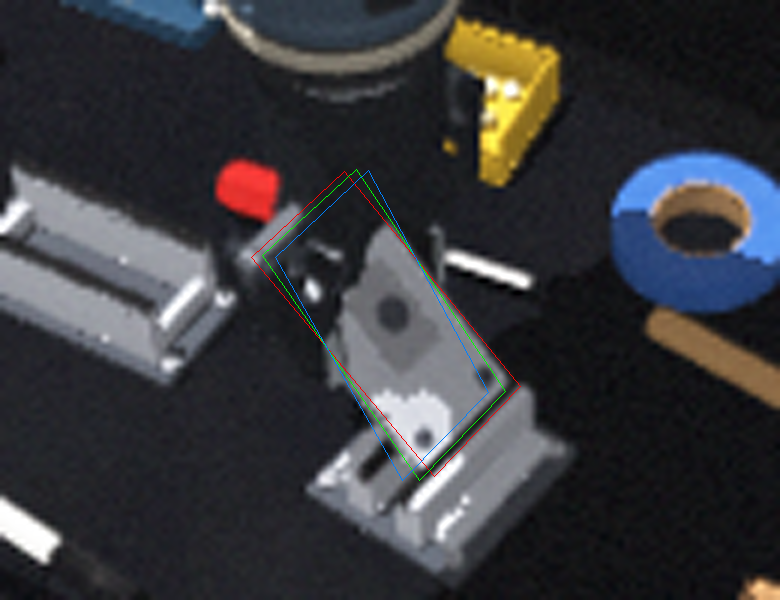

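Request:
servo_tool --targets "130 0 -2 -2.5 0; 130 0 -4 -5 0; 130 0 -6 -7.5 0; 130 0 -8 -10 0; 130 0 -9.5 -12.5 0"

```text
time_s: 13.75
position: [0.582, 0.0551, 0.079]
orientation: [0.706, -0.037, 0.037, -0.706]
contact_force: [0.4, -0.0, -2.3]
grip_width: 0.697
```

Request:
servo_tool --targets "130 0 -1.5 -3 0; 130 0 -3 -6 0; 130 0 -4 -9 0; 130 0 -5 -11 0; 130 0 -5 -11 0"

```text
time_s: 14.17
position: [0.5809, 0.0441, 0.084]
orientation: [0.706, -0.037, 0.037, -0.706]
contact_force: [0.8, -0.6, -2.8]
grip_width: 0.695
```

```bash
python3 rk.py 64.6 .0475; python3 tilt.py 17 .072 60 70 80
```

```text
t 14.17 pos [0.5809 0.0441 0.084 ] yawx -6.00 grip 0.695 F [ 0.8 -0.6 -2.8] T [ 0.01 -0.05  0.03] q6 1.75
go d [-0.6 36.5 52.2] roll 0.0
t 14.17 pos [0.5809 0.0441 0.084 ] yawx -6.00 grip 0.695 F [ 0.8 -0.6 -2.8] T [ 0.01 -0.05  0.03] q6 1.75
```

View pics/tz_17.png

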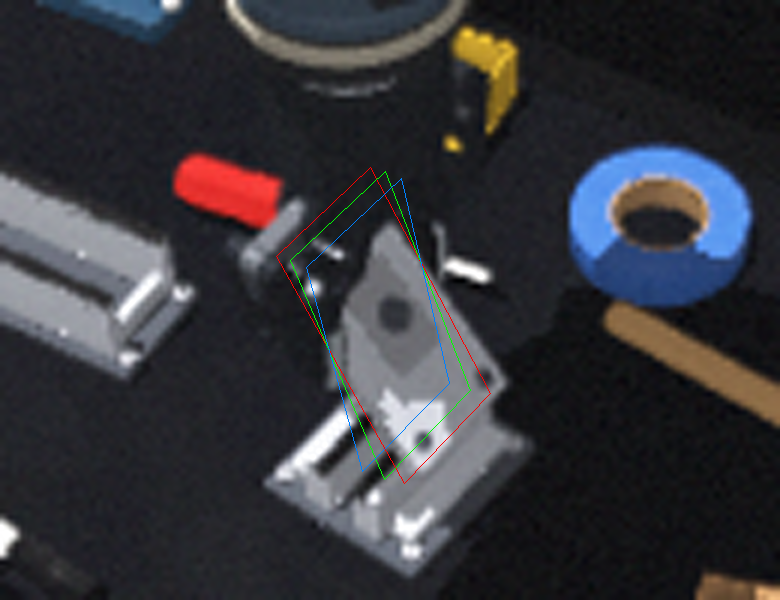

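Run:
```python
from h import *
im=manip.snapshot("top")[:,:,::-1].copy(); cv2.imwrite("pics/top_18.png",im)
c=cv2.resize(im[185:265,200:300],None,fx=7,fy=7,interpolation=cv2.INTER_CUBIC)
# slot edges from my estimate
s=np.array([.579,.0318,.04]);a=np.radians(-6);u=np.array([np.cos(a),np.sin(a),0]);v=np.array([-u[1],u[0],0])
for d in(-6.5,6.5):
    P=proj("top",[s+u*.04+v*d/1000,s-u*.04+v*d/1000]); cv2.polylines(c,[((P-[200,185]+.5)*7).astype(np.int32)],False,(0,0,255),1)
cv2.imwrite("pics/top18z.png",c)
im=cv2.imread("pics/top0.png"); c=cv2.resize(im[185:265,200:300],None,fx=7,fy=7,interpolation=cv2.INTER_CUBIC)
for d in(-6.5,6.5):
    P=proj("top",[s+u*.04+v*d/1000,s-u*.04+v*d/1000]); cv2.polylines(c,[((P-[200,185]+.5)*7).astype(np.int32)],False,(0,0,255),1)
cv2.imwrite("pics/top0z.png",c)
im=cv2.imread("pics/scene0.png"); c=cv2.resize(im[205:275,235:305],None,fx=8,fy=8,interpolation=cv2.INTER_CUBIC)
for d in(-6.5,6.5):
    P=proj("scene",[s+u*.04+v*d/1000,s-u*.04+v*d/1000]); cv2.polylines(c,[((P-[235,205]+.5)*8).astype(np.int32)],False,(0,0,255),1)
cv2.imwrite("pics/scene0z.png",c)
```

```text
(no output)
```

View pics/top18z.png

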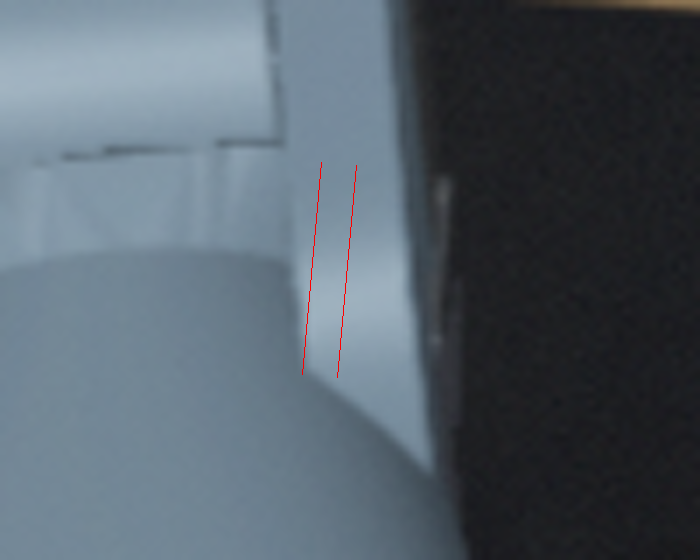

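View pics/top0z.png

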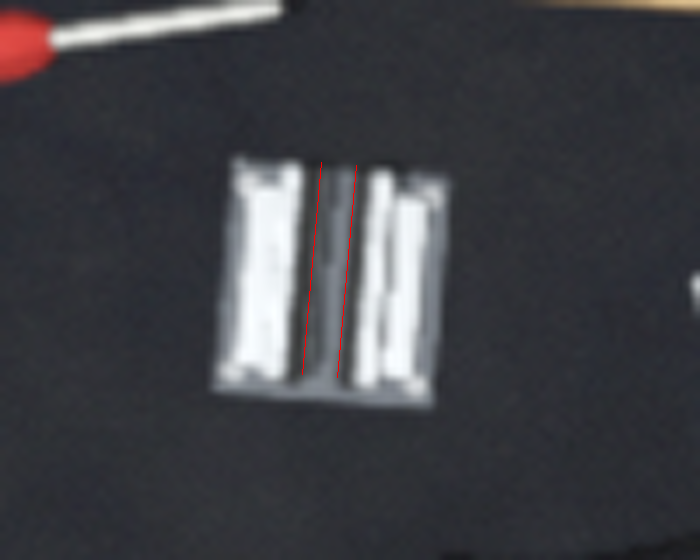

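View pics/scene0z.png

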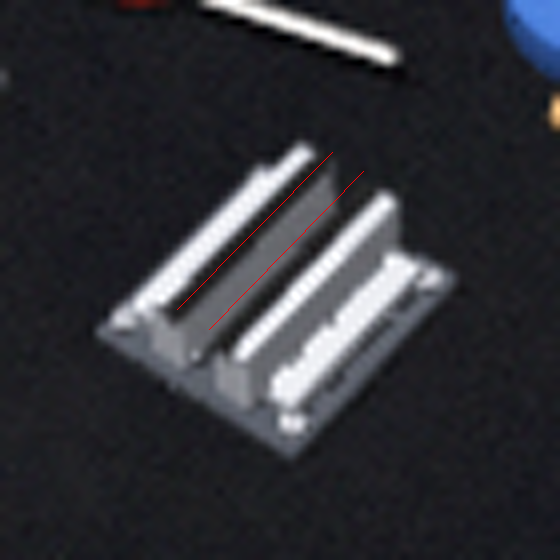

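Request:
servo_tool --targets "130 0 -5 3 0; 130 0 -5 15 0; 130 0 -5 27 0; 130 0 -5 33 0; 130 0 -5 33 0"

```text
time_s: 14.68
position: [0.5843, 0.0794, 0.0887]
orientation: [-0.706, 0.036, -0.036, 0.706]
contact_force: [-0.2, 0.0, -2.8]
grip_width: 0.692
```

```bash
sed -i 's/\.0318/.031/' rk.py; python3 rk.py 44 .0717; python3 tilt.py 19 .072 40 47 54
```

```text
t 14.68 pos [0.5843 0.0794 0.0887] yawx -5.85 grip 0.692 F [-0.2  0.  -2.8] T [-0.02 -0.01 -0.02] q6 1.81
go d [-0.2 17.  -4.7] roll 0.1
t 14.68 pos [0.5843 0.0794 0.0887] yawx -5.85 grip 0.692 F [-0.2  0.  -2.8] T [-0.02 -0.01 -0.02] q6 1.81
```

View pics/tz_19.png

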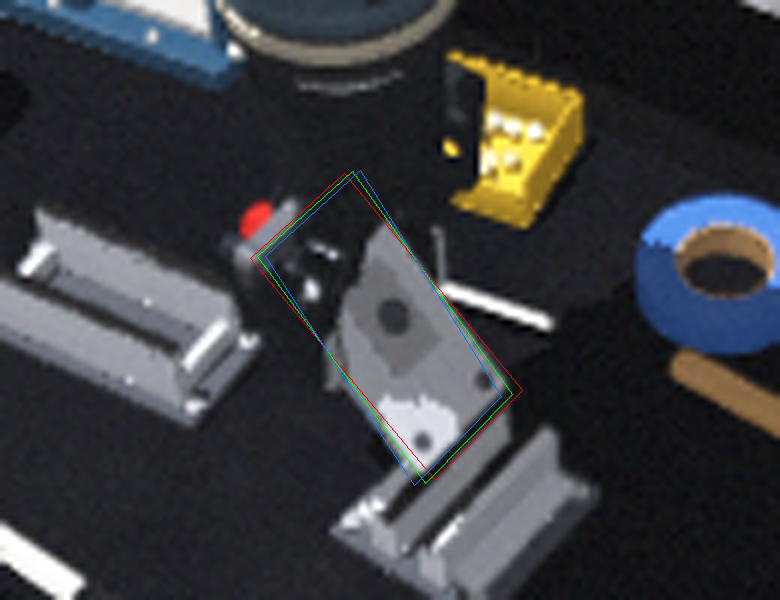

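Request:
servo_tool --targets "130 0 8 -2 0; 130 0 14 -3 0; 130 0 18 -3 0; 130 0 20 -3 0; 130 0 20 -3 0"

```text
time_s: 15.15
position: [0.5835, 0.0741, 0.068]
orientation: [0.706, -0.037, 0.037, -0.706]
contact_force: [0.4, -0.6, -2.0]
grip_width: 0.698
```

```bash
python3 rk.py 45.2 .0675; python3 tilt.py 20 .07 40 47 54
```

```text
t 15.15 pos [0.5835 0.0741 0.068 ] yawx -6.00 grip 0.698 F [ 0.4 -0.6 -2. ] T [0.   0.03 0.07] q6 1.80
go d [0.  0.5 1.9] roll 0.0
t 15.15 pos [0.5835 0.0741 0.068 ] yawx -6.00 grip 0.698 F [ 0.4 -0.6 -2. ] T [0.   0.03 0.07] q6 1.80
```

View pics/tz_20.png

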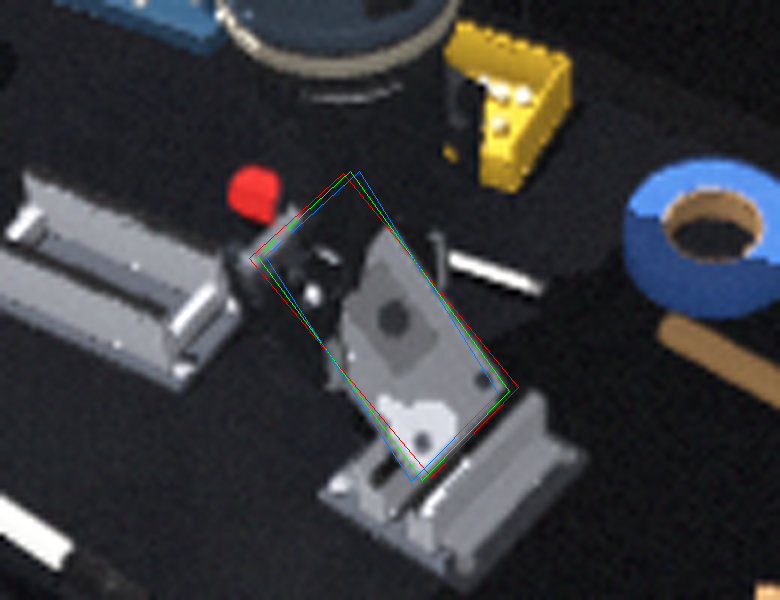

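Request:
servo_tool --targets "130 0 2 0 0; 130 0 3.5 0 0; 130 0 3.5 0 0"

```text
time_s: 15.45
position: [0.5841, 0.0743, 0.0652]
orientation: [0.706, -0.037, 0.037, -0.706]
contact_force: [-0.2, -1.9, -2.0]
grip_width: 0.694
```

Request:
servo_tool --targets "130 0 0 -2 0; 130 0 -0.5 -4 0; 130 0 -1 -6 0; 130 0 -1 -6 0"

```text
time_s: 15.78
position: [0.5837, 0.07, 0.0672]
orientation: [-0.705, 0.036, -0.037, 0.707]
contact_force: [-2.3, 12.9, 6.0]
grip_width: 0.696
```

```bash
python3 rk.py 45.2 .0675
```

```text
t 15.78 pos [0.5837 0.07   0.0672] yawx -5.92 grip 0.696 F [-2.3 12.9  6. ] T [ 2.57  0.54 -0.1 ] q6 1.79
go d [-0.6 -0.2  6. ] roll 0.1
```

Request:
servo_tool --targets "130 0 -1 -1.5 0; 130 0 -2 -3 0; 130 0 -3 -4.5 0; 130 0 -4 -6 0; 130 0 -4 -6 0"

```text
time_s: 16.2
position: [0.5831, 0.0636, 0.0711]
orientation: [-0.705, 0.036, -0.037, 0.707]
contact_force: [-1.3, 9.6, 3.8]
grip_width: 0.693
```

```bash
python3 rk.py 45.2 .0675; python3 tilt.py 21 .07 47 54 60
```

```text
t 16.20 pos [0.5831 0.0636 0.0711] yawx -5.93 grip 0.693 F [-1.3  9.6  3.8] T [ 1.99  0.32 -0.05] q6 1.78
go d [-0.6  3.7 12.4] roll 0.1
t 16.20 pos [0.5831 0.0636 0.0711] yawx -5.93 grip 0.693 F [-1.3  9.6  3.8] T [ 1.99  0.32 -0.05] q6 1.78
```

View pics/tz_21.png

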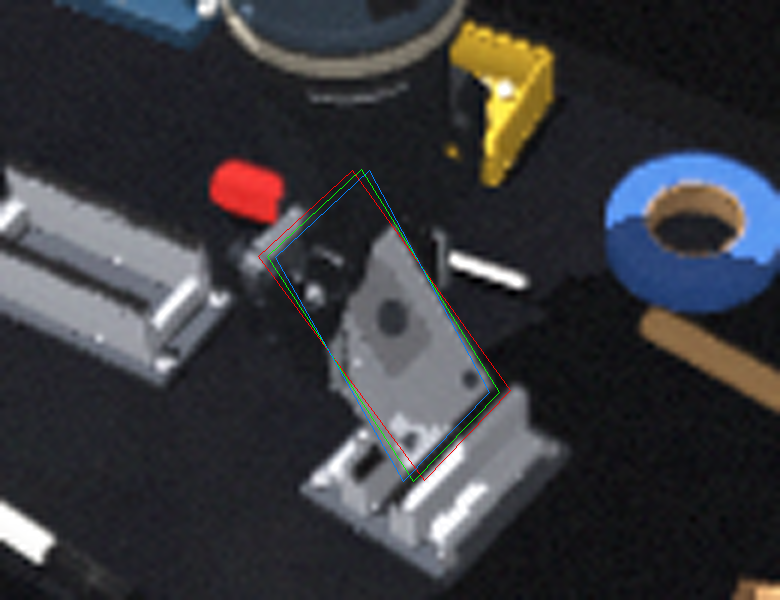

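Request:
servo_tool --targets "130 0 -1 -2 0; 130 0 -2 -4 0; 130 0 -3 -6 0; 130 0 -4 -8 0; 130 0 -4 -8 0"

```text
time_s: 16.67
position: [0.5822, 0.0554, 0.0751]
orientation: [-0.705, 0.036, -0.037, 0.707]
contact_force: [-1.8, 7.9, 4.3]
grip_width: 0.702
```

Request:
servo_tool --targets "130 0 -0.5 -2 0; 130 0 -1 -4 0; 130 0 -2 -6 0; 130 0 -3 -8 0; 130 0 -3 -8 0"

```text
time_s: 17.08
position: [0.5814, 0.0472, 0.0781]
orientation: [-0.705, 0.036, -0.037, 0.707]
contact_force: [0.5, 6.4, 3.3]
grip_width: 0.699
```

```bash
python3 rk.py 45.2 .0675; python3 tilt.py 22 .07 60 67 74
```

```text
t 17.08 pos [0.5814 0.0472 0.0781] yawx -5.95 grip 0.699 F [0.5 6.4 3.3] T [ 1.55  0.21 -0.01] q6 1.75
go d [-0.6 10.6 28.8] roll 0.1
t 17.08 pos [0.5814 0.0472 0.0781] yawx -5.95 grip 0.699 F [0.5 6.4 3.3] T [ 1.55  0.21 -0.01] q6 1.75
```

View pics/tz_22.png

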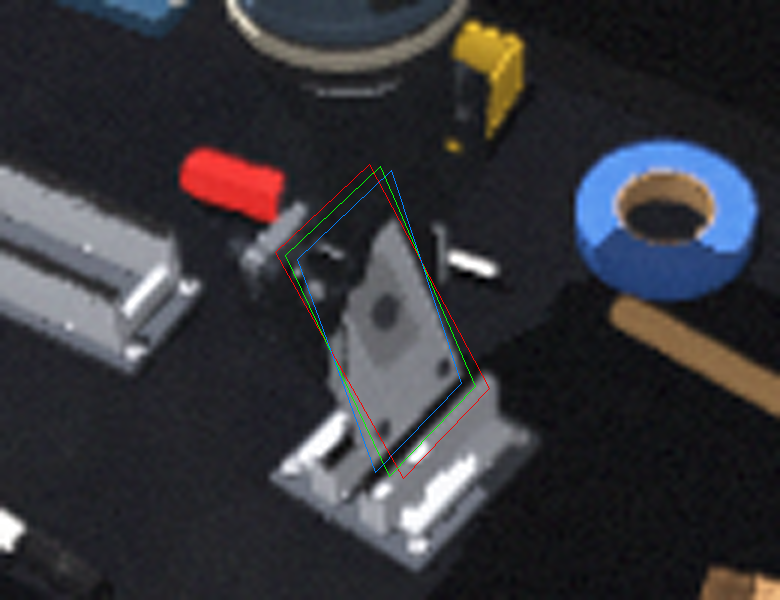

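Request:
servo_tool --targets "130 0 0 -2 0; 130 0 -0.5 -4 0; 130 0 -1 -6 0; 130 0 -1 -8 0; 130 0 -1 -8 0"

```text
time_s: 17.55
position: [0.5807, 0.0397, 0.0794]
orientation: [-0.705, 0.036, -0.037, 0.707]
contact_force: [-2.7, 9.3, 9.7]
grip_width: 0.695
```

```bash
python3 rk.py 45.2 .0675; python3 tilt.py 23 .066 74 80 86
```

```text
t 17.55 pos [0.5807 0.0397 0.0794] yawx -5.93 grip 0.695 F [-2.7  9.3  9.7] T [ 2.09  0.76 -0.04] q6 1.74
go d [-0.7 12.1 36.4] roll 0.1
t 17.55 pos [0.5807 0.0397 0.0794] yawx -5.93 grip 0.695 F [-2.7  9.3  9.7] T [ 2.09  0.76 -0.04] q6 1.74
```

View pics/tz_23.png

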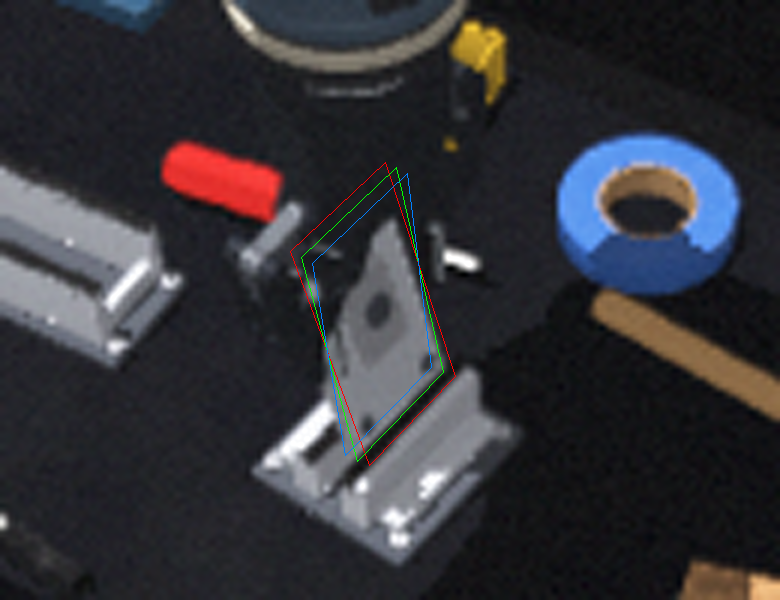

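Request:
servo_tool --targets "130 0 -1 -2 0; 130 0 -1.5 -4 0; 130 0 -1.5 -6 0; 130 0 -1.5 -7 0; 130 0 -1.5 -7 0"

```text
time_s: 18.02
position: [0.58, 0.0333, 0.0807]
orientation: [-0.705, 0.036, -0.037, 0.708]
contact_force: [-1.5, 12.7, 6.5]
grip_width: 0.694
```

```bash
python3 rk.py 0 .0675; python3 tilt.py 24 .066  80 86 92
```

```text
t 18.02 pos [0.58   0.0333 0.0807] yawx -5.91 grip 0.694 F [-1.5 12.7  6.5] T [3.   0.21 0.04] q6 1.73
go d [-0.8 13.2 -2.4] roll 0.1
t 18.02 pos [0.58   0.0333 0.0807] yawx -5.91 grip 0.694 F [-1.5 12.7  6.5] T [3.   0.21 0.04] q6 1.73
```

View pics/tz_24.png

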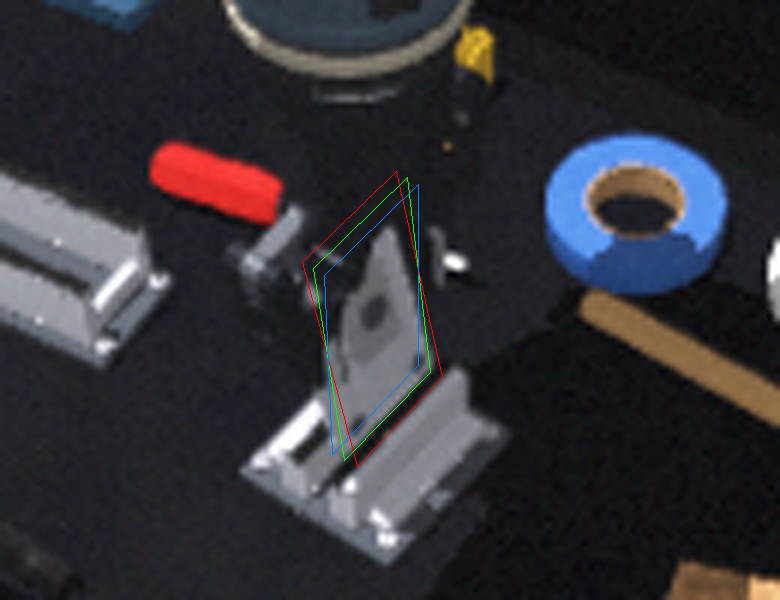

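Request:
servo_tool --targets "130 0 3 -1 0; 130 0 6 -1 0; 130 0 9 -1 0; 130 0 12 -1 0; 130 0 12 -1 0"

```text
time_s: 18.48
position: [0.5801, 0.0318, 0.0681]
orientation: [-0.705, 0.036, -0.037, 0.707]
contact_force: [3.3, 7.3, -2.9]
grip_width: 0.696
```

```bash
python3 rk.py 0 .0675; python3 tilt.py 25 .066  80 86 92
```

```text
t 18.48 pos [0.5801 0.0318 0.0681] yawx -5.92 grip 0.696 F [ 3.3  7.3 -2.9] T [ 1.95 -0.79  0.09] q6 1.73
go d [-1.   0.6 -0.9] roll 0.1
t 18.48 pos [0.5801 0.0318 0.0681] yawx -5.92 grip 0.696 F [ 3.3  7.3 -2.9] T [ 1.95 -0.79  0.09] q6 1.73
```

View pics/tz_25.png

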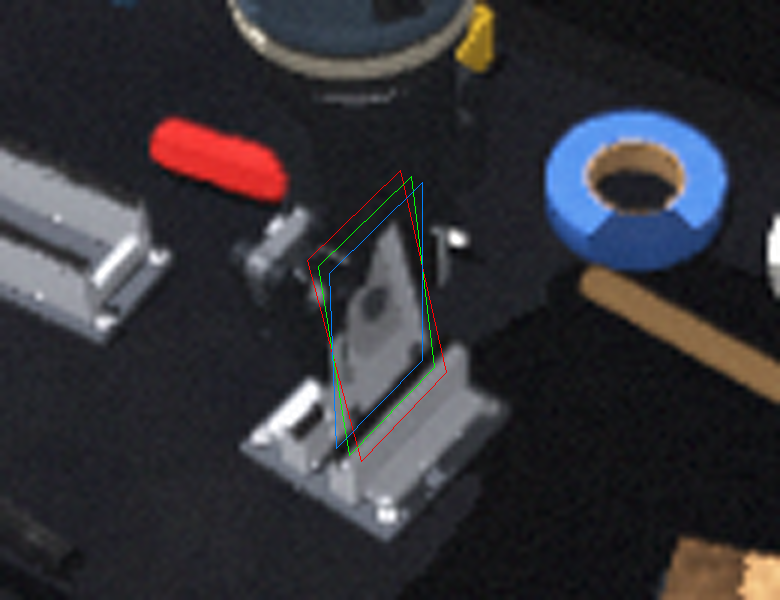

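Request:
servo_tool --targets "130 0 3 0 0; 130 0 6 0 0; 130 0 9 0 0; 130 0 11 0 0; 130 0 11 0 0"

```text
time_s: 18.95
position: [0.5804, 0.0308, 0.0587]
orientation: [-0.706, 0.036, -0.038, 0.706]
contact_force: [-4.8, -0.3, 20.2]
grip_width: 0.698
```

```bash
python3 rk.py 0 .0675; python3 snap.py 26
```

```text
t 18.95 pos [0.5804 0.0308 0.0587] yawx -5.96 grip 0.698 F [-4.8 -0.3 20.2] T [0.28 1.07 0.1 ] q6 1.73
go d [-1.4 -8.8  0.1] roll 0.0
scene crop 208 169
top crop 186 161
```

View pics/b_26.png

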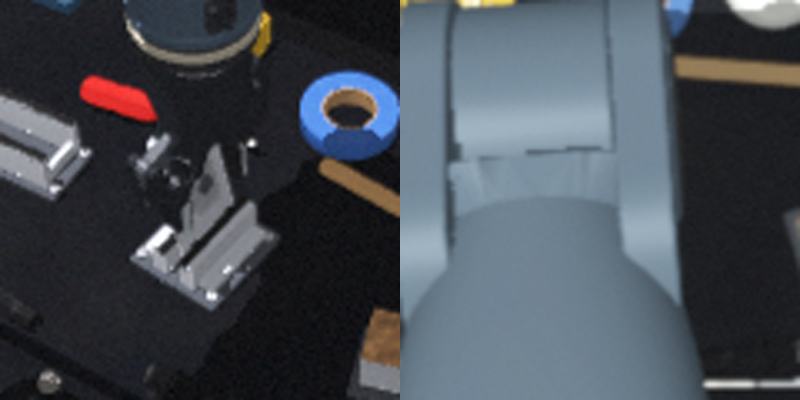

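Request:
servo_tool --targets "90 0 -1 0 0; 50 0 -2 0 0; 0 0 -2 0 0; 0 0 -2 0 0; 0 0 -2 0 0"

```text
time_s: 19.47
position: [0.5793, 0.0306, 0.0587]
orientation: [-0.706, 0.037, -0.037, 0.706]
contact_force: [-0.0, -0.3, 0.1]
grip_width: 0.999
```

Request:
servo_tool --targets "0 0 -10 0 0; 0 0 -18 0 0; 0 0 -24 0 0; 0 0 -24 0 0"

```text
time_s: 19.8
position: [0.5805, 0.0308, 0.0848]
orientation: [-0.706, 0.036, -0.038, 0.706]
contact_force: [1.0, 0.5, 0.2]
grip_width: 1.0
```

```bash
python3 rk.py 0 .083; python3 snap.py 27; cd pics; python3 -c "
import cv2
s=cv2.imread('scene_27.png');cv2.imwrite('s27z.png',cv2.resize(s[180:280,200:320],None,fx=6,fy=6,interpolation=cv2.INTER_CUBIC))"
```

```text
t 19.80 pos [0.5805 0.0308 0.0848] yawx -5.97 grip 1.000 F [1.  0.5 0.2] T [-0.01  0.01  0.05] q6 1.73
go d [-1.5  1.8  0.1] roll 0.0
scene crop 208 163
top crop 185 161
```

View pics/s27z.png

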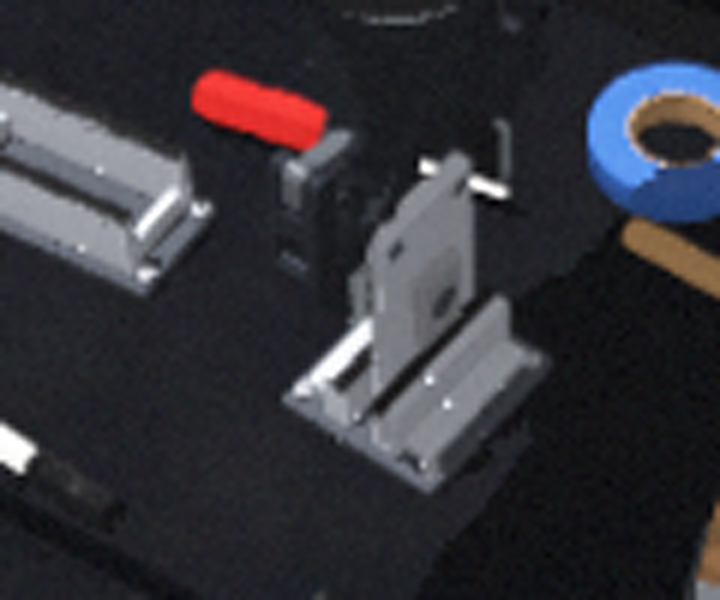

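Request:
servo_tool --targets "70 0 0 0 0; 110 0 0 0 0; 130 0 0 0 0; 130 0 0 0 0"

```text
time_s: 20.23
position: [0.5792, 0.0306, 0.0826]
orientation: [0.706, -0.037, 0.037, -0.706]
contact_force: [-0.3, 0.1, 0.4]
grip_width: 0.695
```

Request:
servo_tool --targets "130 0 -6 0 0; 130 0 -12 0 0; 130 0 -18 0 0; 130 0 -21 0 0; 130 0 -21 0 0"

```text
time_s: 20.65
position: [0.58, 0.0307, 0.1049]
orientation: [-0.706, 0.036, -0.037, 0.706]
contact_force: [0.3, -0.2, -1.3]
grip_width: 0.7
```

```bash
python3 rk.py 0 .083; python3 snap.py 28; cd pics; python3 -c "
import cv2
s=cv2.imread('scene_28.png');cv2.imwrite('s28z.png',cv2.resize(s[180:280,200:320],None,fx=6,fy=6,interpolation=cv2.INTER_CUBIC))"
```

```text
t 20.65 pos [0.58   0.0307 0.1049] yawx -5.97 grip 0.700 F [ 0.3 -0.2 -1.3] T [ 0.03  0.   -0.01] q6 1.73
go d [-1.1 21.9  0.2] roll 0.0
scene crop 208 158
top crop 185 160
```

View pics/s28z.png

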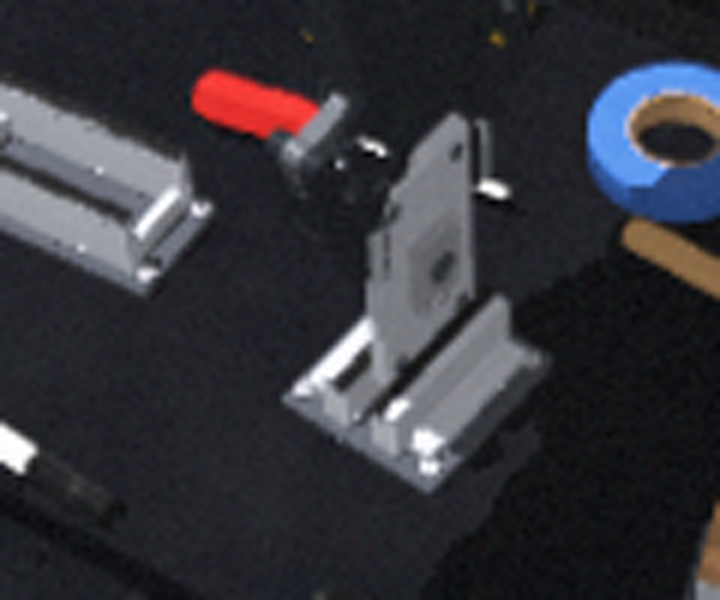

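Request:
servo_tool --targets "130 0 0 -4 0; 130 0 0 -8 0; 130 0 0 -12 0; 130 0 -0.5 -16 0; 130 0 -0.5 -16 0"

```text
time_s: 21.17
position: [0.5775, 0.0139, 0.1042]
orientation: [-0.706, 0.037, -0.037, 0.706]
contact_force: [0.4, 2.1, -3.0]
grip_width: 0.7
```

```bash
python3 rk.py 0 .083
```

```text
t 21.17 pos [0.5775 0.0139 0.1042] yawx -6.01 grip 0.700 F [ 0.4  2.1 -3. ] T [ 0.49 -0.09 -0.06] q6 1.70
go d [-0.3 21.2 17.1] roll -0.0
```

Request:
servo_tool --targets "130 0 0 -4 0; 130 0 0 -8 0; 130 0 0 -12 0; 130 0 0 -16 0; 130 0 0 -18 0"

```text
time_s: 21.58
position: [0.5757, -0.0037, 0.1043]
orientation: [0.706, -0.037, 0.037, -0.706]
contact_force: [0.3, 2.9, -3.0]
grip_width: 0.699
```

```bash
python3 rk.py 0 .083; python3 snap.py 29; cd pics; python3 -c "
import cv2
s=cv2.imread('scene_29.png');cv2.imwrite('s29z.png',cv2.resize(s[180:280,200:320],None,fx=6,fy=6,interpolation=cv2.INTER_CUBIC))"
```

```text
t 21.58 pos [ 0.5757 -0.0037  0.1043] yawx -5.99 grip 0.699 F [ 0.3  2.9 -3. ] T [ 0.96 -0.07  0.05] q6 1.67
go d [-0.3 21.3 34.9] roll 0.0
scene crop 219 164
top crop 199 161
```

View pics/s29z.png

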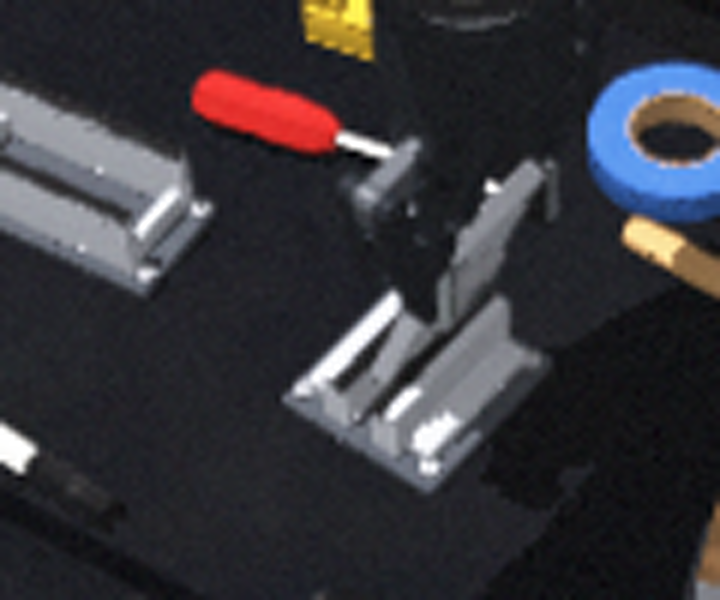

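Request:
servo_tool --targets "130 0 1 -5 0; 130 0 2.5 -10 0; 130 0 4 -15 0; 130 0 6 -20 0; 130 0 6 -20 0"

```text
time_s: 22.1
position: [0.5736, -0.0241, 0.098]
orientation: [0.706, -0.037, 0.037, -0.706]
contact_force: [-0.2, 1.6, -2.1]
grip_width: 0.702
```

```bash
python3 rk.py 0 .083; python3 snap.py 30; cd pics; python3 -c "
import cv2
s=cv2.imread('scene_30.png');cv2.imwrite('s30z.png',cv2.resize(s[180:280,200:320],None,fx=6,fy=6,interpolation=cv2.INTER_CUBIC))"
```

```text
t 22.10 pos [ 0.5736 -0.0241  0.098 ] yawx -6.02 grip 0.702 F [-0.2  1.6 -2.1] T [ 0.56 -0.07  0.04] q6 1.63
go d [-0.5 14.9 55.4] roll -0.0
scene crop 225 170
top crop 207 162
```

View pics/s30z.png

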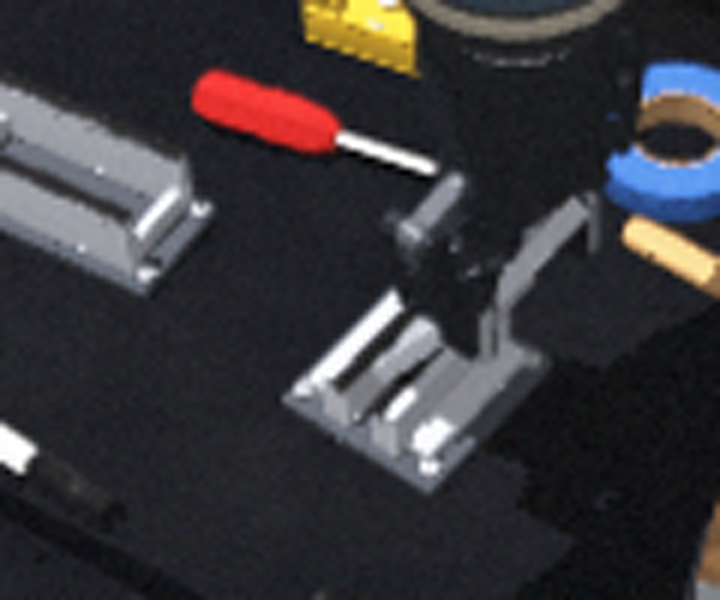

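Request:
servo_tool --targets "130 0 2 -4 0; 130 0 4 -8 0; 130 0 7 -12 0; 130 0 10 -16 0; 130 0 10 -16 0"

```text
time_s: 22.62
position: [0.572, -0.0398, 0.0878]
orientation: [0.706, -0.037, 0.037, -0.706]
contact_force: [0.9, 1.0, -0.4]
grip_width: 0.698
```

```bash
python3 rk.py 0 .083; python3 snap.py 31; cd pics; python3 -c "
import cv2
s=cv2.imread('scene_31.png');cv2.imwrite('s31z.png',cv2.resize(s[180:280,220:340],None,fx=6,fy=6,interpolation=cv2.INTER_CUBIC))"
```

```text
t 22.62 pos [ 0.572  -0.0398  0.0878] yawx -6.01 grip 0.698 F [ 0.9  1.  -0.4] T [ 0.46 -0.2  -0.04] q6 1.61
go d [-0.4  4.7 71.2] roll -0.0
scene crop 230 176
top crop 213 163
```

View pics/s31z.png

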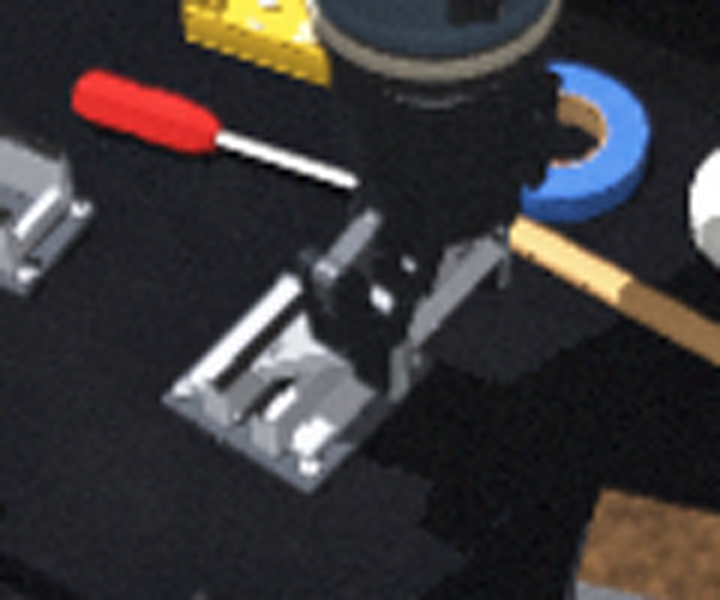

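```bash
cat > rs.py <<'E'
from h import *
v=float(sys.argv[1])/1000; z=float(sys.argv[2])
togo(.5845-.026*v,.231+.9997*v,z,1.5)
E
python3 rs.py -36 .13
```

```text
t 22.72 pos [ 0.572  -0.0394  0.0882] yawx -6.00 grip 0.697 F [ 0.6 -0.8 -1.8] T [-0.05 -0.03  0.05] q6 1.61
go d [-11.2 -42.  234.5] roll -7.5
```

Request:
servo_tool --targets "130 0 -15 0 0; 130 0 -35 0 0; 130 0 -42 10 0; 130 -2 -42 45 -2; 130 -4 -42 83 -4"

```text
time_s: 23.13
position: [0.5771, 0.0441, 0.1308]
orientation: [0.707, -0.012, 0.013, -0.707]
contact_force: [1.3, -0.1, -1.5]
grip_width: 0.698
```

```bash
python3 rs.py -36 .13
```

```text
t 23.13 pos [0.5771 0.0441 0.1308] yawx -2.06 grip 0.698 F [ 1.3 -0.1 -1.5] T [-0.06 -0.04  0.03] q6 1.68
go d [  2.9   0.7 151.1] roll -3.6
```

Request:
servo_tool --targets "130 0 0 38 -2; 130 1 0 76 -3.5; 130 2 0 114 -3.5; 130 3 0 145 -3.5; 130 3 0 149 -3.5"

```text
time_s: 23.55
position: [0.5844, 0.1982, 0.1297]
orientation: [-0.707, -0.011, 0.011, 0.707]
contact_force: [-0.1, 0.9, -2.0]
grip_width: 0.698
```

```bash
python3 rs.py -36 .1; python3 snap.py 32; cd pics; python3 -c "
import cv2
s=cv2.imread('scene_32.png');cv2.imwrite('s32z.png',cv2.resize(s[150:250,160:280],None,fx=6,fy=6,interpolation=cv2.INTER_CUBIC))"
```

```text
t 23.55 pos [0.5844 0.1982 0.1297] yawx 1.77 grip 0.698 F [-0.1  0.9 -2. ] T [-0.04 -0.11  0.04] q6 1.87
go d [ 0.9 29.7 -3.3] roll 0.3
scene crop 154 125
top crop 117 159
```

View pics/s32z.png

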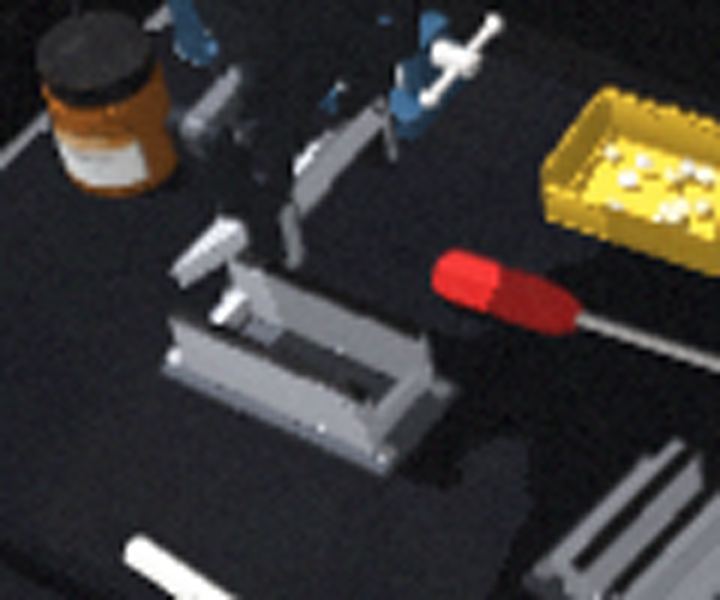

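View pics/top_32c.png

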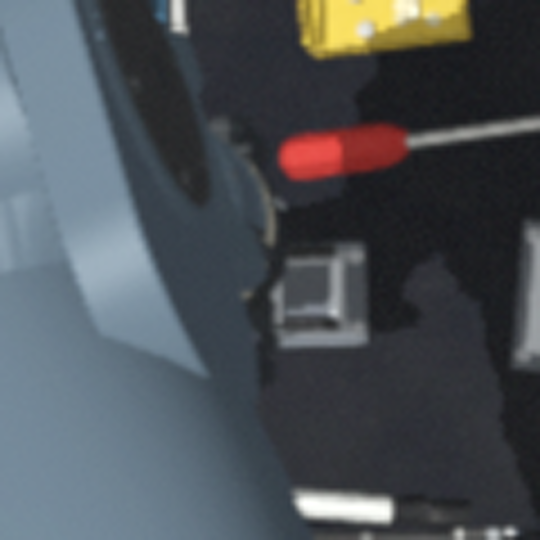

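Request:
servo_tool --targets "130 1 8 -8 0; 130 1 16 -14 0; 130 1 22 -15 0; 130 1 26 -15 0; 130 1 26 -15 0"

```text
time_s: 24.07
position: [0.5857, 0.1767, 0.103]
orientation: [0.707, 0.008, -0.009, -0.707]
contact_force: [-0.3, -0.6, -2.0]
grip_width: 0.696
```

```bash
python3 rs.py -50 .1; python3 snap.py 33; cd pics; python3 -c "
import cv2
s=cv2.imread('scene_33.png');cv2.imwrite('s33z.png',cv2.resize(s[150:250,160:280],None,fx=6,fy=6,interpolation=cv2.INTER_CUBIC))"
```

```text
t 24.07 pos [0.5857 0.1767 0.103 ] yawx 1.44 grip 0.696 F [-0.3 -0.6 -2. ] T [-0.09 -0.04  0.03] q6 1.84
go d [0.2 3.  4.4] roll -0.1
scene crop 161 135
top crop 126 159
```

View pics/s33z.png

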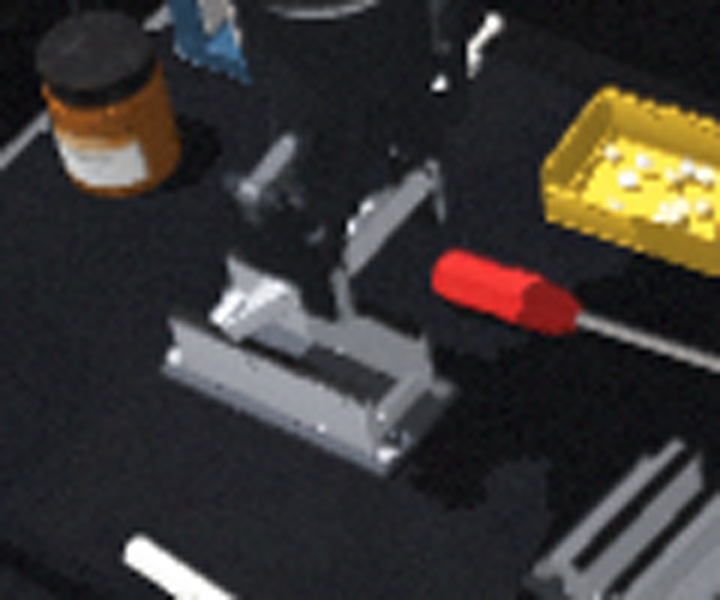

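Request:
servo_tool --targets "130 0 2 0 0; 130 0 5 0 0; 130 0 7 -2 0; 130 0 9 -4 0; 130 0 9 -4 0"

```text
time_s: 24.58
position: [0.5865, 0.1737, 0.0951]
orientation: [-0.707, -0.009, 0.009, 0.707]
contact_force: [0.6, 1.1, 0.5]
grip_width: 0.698
```

```bash
python3 rs.py -50 .1
```

```text
t 24.58 pos [0.5865 0.1737 0.0951] yawx 1.52 grip 0.698 F [0.6 1.1 0.5] T [ 0.48 -0.07  0.  ] q6 1.83
go d [-0.5 -4.9  7.3] roll 0.0
```

Request:
servo_tool --targets "130 0 4 -3 0; 130 0 8 -6 0; 130 0 12 -9 0; 130 0 16 -12 0; 130 0 19 -14 0"

```text
time_s: 25.0
position: [0.5869, 0.1591, 0.0761]
orientation: [0.707, 0.009, -0.009, -0.707]
contact_force: [1.2, -3.7, 3.7]
grip_width: 0.698
```

```bash
python3 rs.py -50 .1; python3 snap.py 34; cd pics; python3 -c "
import cv2
s=cv2.imread('scene_34.png');cv2.imwrite('s34z.png',cv2.resize(s[150:250,160:280],None,fx=6,fy=6,interpolation=cv2.INTER_CUBIC))"
```

```text
t 25.00 pos [0.5869 0.1591 0.0761] yawx 1.50 grip 0.698 F [ 1.2 -3.7  3.7] T [-0.34 -0.06 -0.01] q6 1.81
go d [ -0.6 -23.9  21.9] roll 0.0
scene crop 168 144
top crop 135 159
```

View pics/s34z.png

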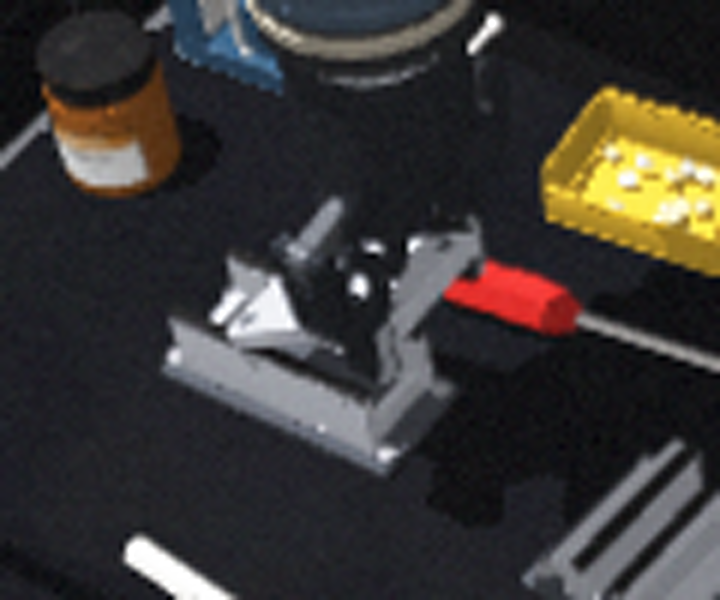

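Request:
servo_tool --targets "130 0 5 -3 0; 130 0 10 -5.5 0; 130 0 15 -8 0; 130 0 20 -10 0; 130 0 25 -11 0"

```text
time_s: 25.52
position: [0.5869, 0.1485, 0.0506]
orientation: [0.707, 0.009, -0.009, -0.707]
contact_force: [0.3, -3.3, 1.8]
grip_width: 0.7
```

```bash
python3 rs.py -50 .1; python3 snap.py 35; cd pics; python3 -c "
import cv2
s=cv2.imread('scene_35.png');cv2.imwrite('s35z.png',cv2.resize(s[150:250,160:280],None,fx=6,fy=6,interpolation=cv2.INTER_CUBIC))"
```

```text
t 25.52 pos [0.5869 0.1485 0.0506] yawx 1.52 grip 0.700 F [ 0.3 -3.3  1.8] T [-0.27 -0.08 -0.07] q6 1.79
go d [ -0.3 -49.4  32.5] roll 0.0
scene crop 173 152
top crop 141 160
```

View pics/s35z.png

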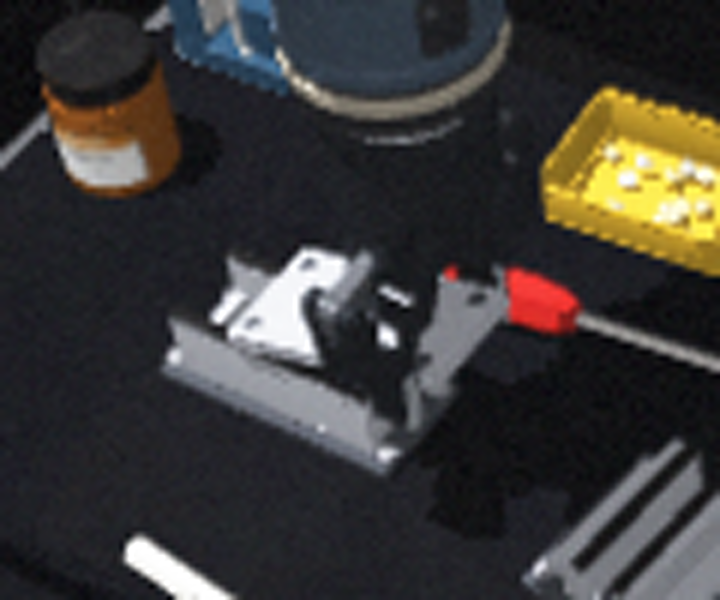

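Request:
servo_tool --targets "130 0 4 0 0; 130 0 8 2 0; 130 0 12 6 0; 130 0 14 10 0; 130 0 15 14 0"

```text
time_s: 26.03
position: [0.5864, 0.1634, 0.0358]
orientation: [0.707, 0.009, -0.01, -0.707]
contact_force: [0.4, -2.4, 2.1]
grip_width: 0.696
```

```bash
python3 rs.py -50 .1; python3 snap.py 36; cd pics; python3 -c "
import cv2
s=cv2.imread('scene_36.png');cv2.imwrite('s36z.png',cv2.resize(s[150:250,160:280],None,fx=6,fy=6,interpolation=cv2.INTER_CUBIC))"
```

```text
t 26.03 pos [0.5864 0.1634 0.0358] yawx 1.54 grip 0.696 F [ 0.4 -2.4  2.1] T [-0.18 -0.05  0.05] q6 1.82
go d [ -0.2 -64.2  17.6] roll 0.0
scene crop 168 153
top crop 136 161
```

View pics/s36z.png

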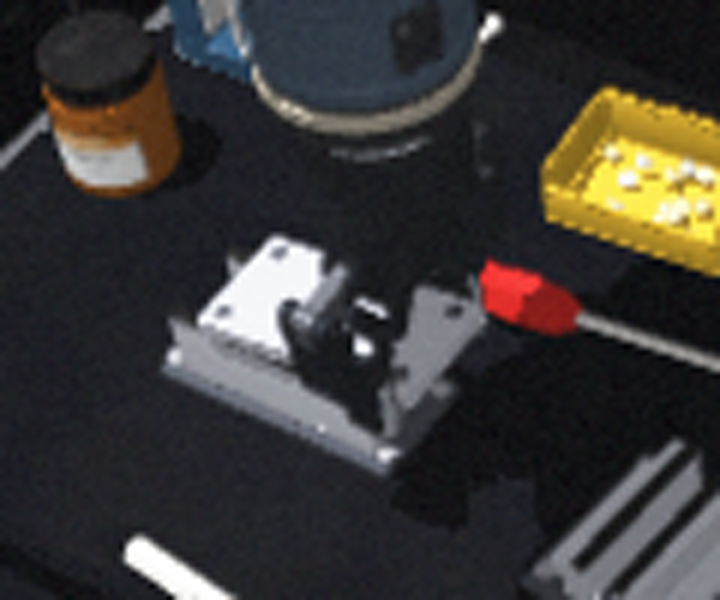

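Request:
servo_tool --targets "130 0 2 3 0; 130 0 3.5 6 0; 130 0 5 9 0; 130 0 6 12 0; 130 0 6 12 0"

```text
time_s: 26.55
position: [0.5863, 0.1755, 0.0301]
orientation: [-0.707, -0.01, 0.01, 0.707]
contact_force: [0.1, 1.7, 0.5]
grip_width: 0.7
```

```bash
cat > fin.py <<'E'
from h import *
i=sys.argv[1]
o,R,y=state()
im=manip.snapshot("scene")[:,:,::-1].copy(); cv2.imwrite(f"pics/f_{i}.png",im)
s=np.array([.5845,.231,.056]);a=np.radians(1.5);u=np.array([np.cos(a),np.sin(a),0]);v=np.array([-u[1],u[0],0])
K=[s+u*b*.03+v*c*.06 for b,c in((1,1),(1,-1),(-1,-1),(-1,1))]
c=cv2.resize(im[165:245,165:265],None,fx=7,fy=7,interpolation=cv2.INTER_CUBIC)
cv2.polylines(c,[((proj("scene",K)-[165,165]+.5)*7).astype(np.int32)],True,(0,0,255),1)
cv2.imwrite(f"pics/fz_{i}.png",c)
E
python3 fin.py 37
```

```text
t 26.55 pos [0.5863 0.1755 0.0301] yawx 1.55 grip 0.700 F [0.1 1.7 0.5] T [ 0.5  -0.07 -0.03] q6 1.83
```

View pics/fz_37.png

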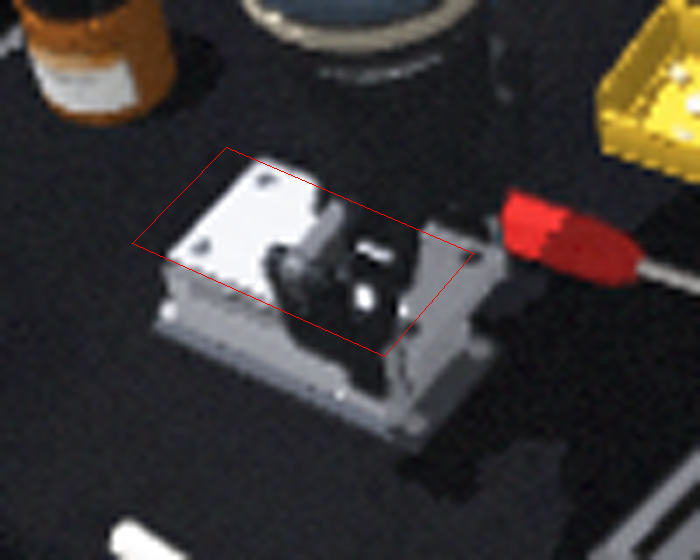

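Request:
servo_tool --targets "130 0 0.5 4 0; 130 0 1 8 0; 130 0 1 12 0; 130 0 1 15 0; 130 0 1 15 0"

```text
time_s: 27.02
position: [0.5859, 0.1907, 0.0293]
orientation: [-0.707, -0.01, 0.01, 0.707]
contact_force: [-0.2, 1.6, -0.8]
grip_width: 0.698
```

```bash
python3 fin.py 38
```

```text
t 27.02 pos [0.5859 0.1907 0.0293] yawx 1.57 grip 0.698 F [-0.2  1.6 -0.8] T [0.34 0.01 0.02] q6 1.86
```

View pics/fz_38.png

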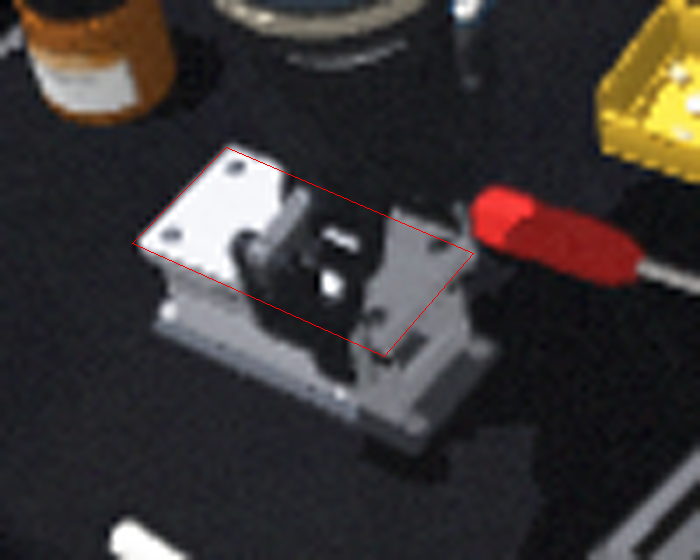

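Request:
servo_tool --targets "130 0 1 0 0; 130 0 2 0 0; 130 0 3 0 0; 130 0 3 0 0"

```text
time_s: 27.4
position: [0.5859, 0.1898, 0.0261]
orientation: [-0.707, -0.009, 0.009, 0.707]
contact_force: [-0.7, 2.0, 0.8]
grip_width: 0.696
```

```bash
python3 fin.py 39
```

```text
t 27.40 pos [0.5859 0.1898 0.0261] yawx 1.52 grip 0.696 F [-0.7  2.   0.8] T [ 0.54 -0.01  0.03] q6 1.86
```

View pics/fz_39.png

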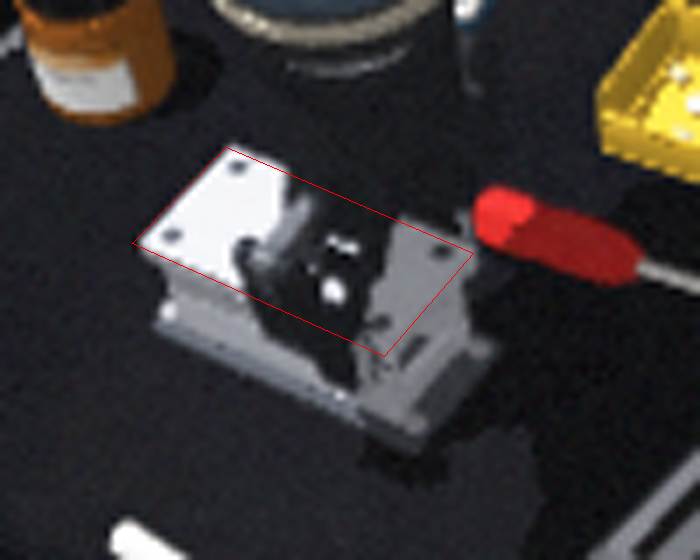

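Request:
servo_tool --targets "130 0 1 0 0; 130 0 2 0 0; 130 0 3 0 0; 130 0 3 0 0"

```text
time_s: 27.78
position: [0.586, 0.1896, 0.0231]
orientation: [0.707, 0.009, -0.009, -0.707]
contact_force: [-0.9, -0.9, 1.3]
grip_width: 0.695
```

```bash
python3 fin.py 40
```

```text
t 27.78 pos [0.586  0.1896 0.0231] yawx 1.51 grip 0.695 F [-0.9 -0.9  1.3] T [ 0.05 -0.02 -0.03] q6 1.86
```

View pics/fz_40.png

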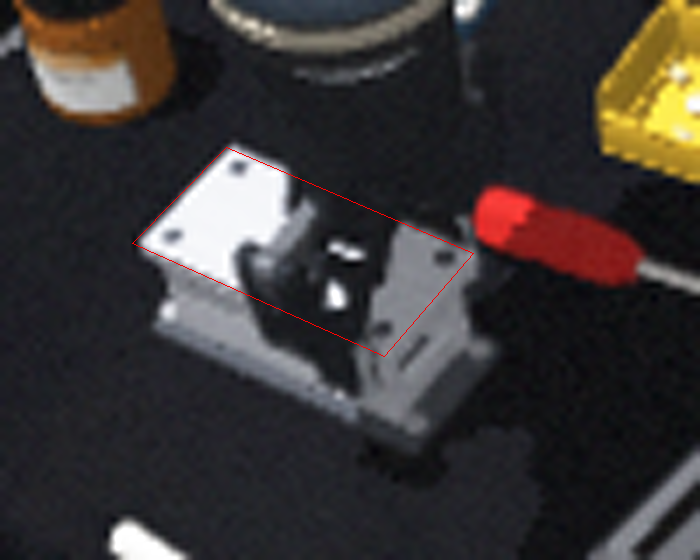

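Request:
servo_tool --targets "130 0 1 0 0; 130 0 2 0 0; 130 0 2 0 0"

```text
time_s: 28.08
position: [0.5861, 0.1897, 0.0226]
orientation: [0.707, 0.01, -0.009, -0.707]
contact_force: [-7.8, -3.7, 22.0]
grip_width: 0.7
```

```bash
python3 fin.py 41
```

```text
t 28.08 pos [0.5861 0.1897 0.0226] yawx 1.52 grip 0.700 F [-7.8 -3.7 22. ] T [-0.61  1.74  0.01] q6 1.86
```

View pics/fz_41.png

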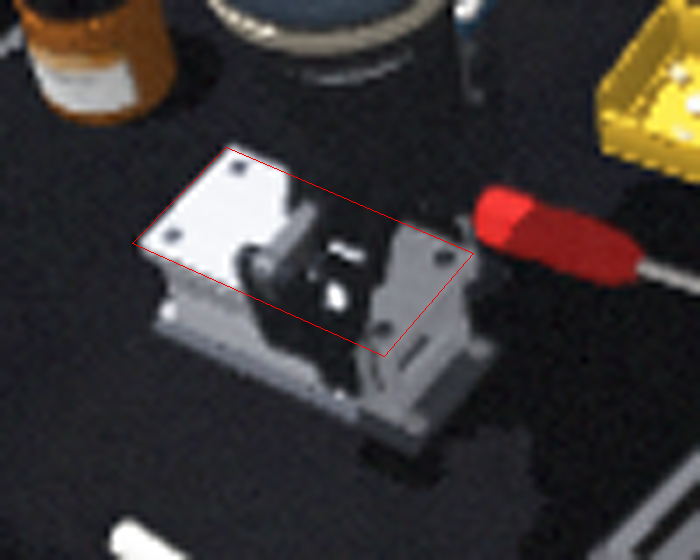

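Firm contact (22 N): the plate is flat. Relax, open and rise, then inspect.

Request:
servo_tool --targets "130 0 -1.5 0 0; 90 0 -1.5 0 0; 40 0 -1.5 0 0; 0 0 -1.5 0 0; 0 0 -1.5 0 0"

```text
time_s: 28.55
position: [0.5859, 0.1898, 0.0226]
orientation: [0.707, 0.009, -0.01, -0.707]
contact_force: [0.6, -0.1, -0.3]
grip_width: 1.0
```

Request:
servo_tool --targets "0 0 -20 0 0; 0 0 -50 0 0; 0 0 -90 0 0; 0 0 -130 0 0; 0 0 -150 -20 0"

```text
time_s: 28.97
position: [0.5875, 0.1723, 0.1774]
orientation: [-0.706, -0.012, 0.009, 0.708]
contact_force: [1.0, -0.2, -0.5]
grip_width: 0.997
```

Request:
servo_tool --targets "0 0 0 -40 0; 0 0 0 -80 0; 0 0 0 -120 0; 0 0 0 -160 0; 0 0 0 -200 0"

```text
time_s: 29.38
position: [0.5916, -0.0319, 0.1728]
orientation: [0.707, 0.01, -0.009, -0.707]
contact_force: [1.4, 0.1, -0.1]
grip_width: 1.0
```

```bash
python3 fin.py 42
python3 - <<'E'
from h import *
im=manip.snapshot("top")[:,:,::-1].copy(); cv2.imwrite("pics/top_42.png",im)
c=cv2.resize(im[195:255,140:210],None,fx=10,fy=10,interpolation=cv2.INTER_CUBIC)
s=np.array([.5845,.231,.056]);a=np.radians(1.5);u=np.array([np.cos(a),np.sin(a),0]);v=np.array([-u[1],u[0],0])
K=[s+u*b*.03+v*k*.06 for b,k in((1,1),(1,-1),(-1,-1),(-1,1))]
cv2.polylines(c,[((proj("top",K)-[140,195]+.5)*10).astype(np.int32)],True,(0,0,255),1)
cv2.imwrite("pics/tz_42.png",c)
E
```

```text
t 29.38 pos [ 0.5916 -0.0319  0.1728] yawx 1.54 grip 1.000 F [ 1.4  0.1 -0.1] T [ 0.01 -0.03 -0.01] q6 1.49
```

View pics/fz_42.png

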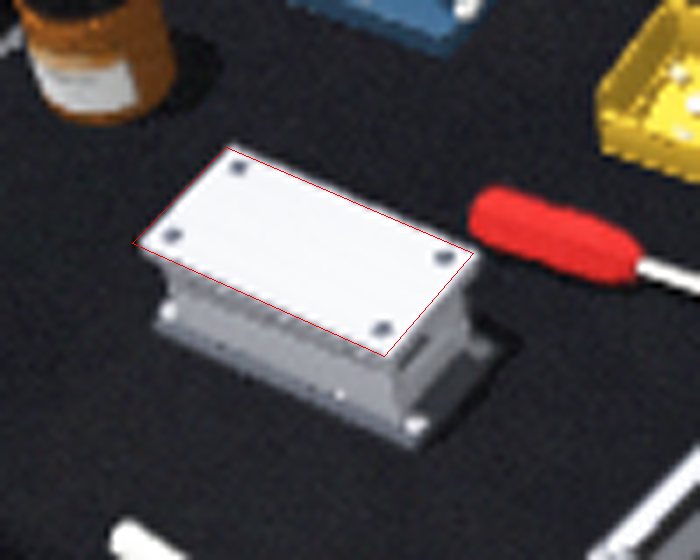

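View pics/tz_42.png

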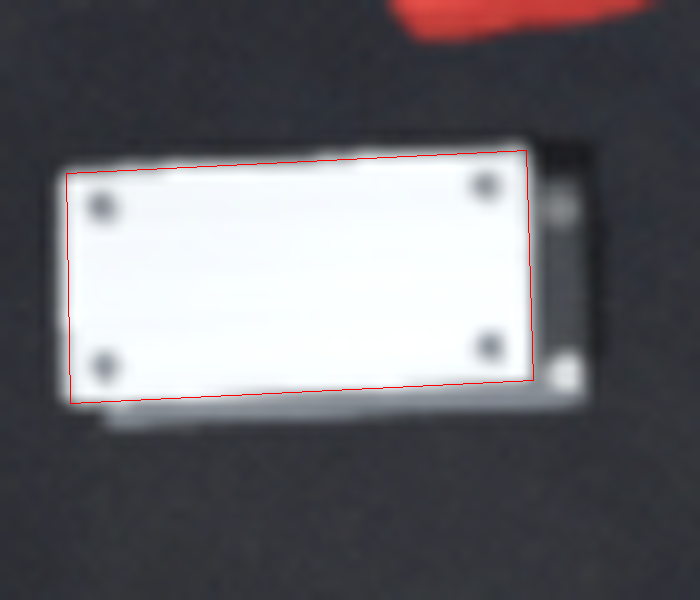

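```bash
python3 - <<'E'
from h import *
for n,f,win in(("top","pics/top_42.png",(200,245,143,200)),("scene","pics/f_42.png",(180,222,180,236))):
    g=cv2.cvtColor(cv2.imread(f),cv2.COLOR_BGR2GRAY); r0,r1,c0,c1=win
    m=np.zeros_like(g); m[r0:r1,c0:c1]=(g[r0:r1,c0:c1]>190)*255
    k,l,st,ce=cv2.connectedComponentsWithStats(m); j=1+np.argmax(st[1:,4])
    cs,_=cv2.findContours((l==j).astype(np.uint8),cv2.RETR_EXTERNAL,cv2.CHAIN_APPROX_NONE)
    W=ray(n,cs[0][:,0,:].astype(float),.056)[:,:2]
    rc=cv2.minAreaRect((W*1000).astype(np.float32)); print(n,"plate",rc)
    # base near edge from same image, z=0..
E
python3 - <<'E'
import sys; sys.path.insert(0,'.')
from h import *
s=np.array([.5845,.231,0.]);a=np.radians(1.5);u=np.array([np.cos(a),np.sin(a),0]);v=np.array([-u[1],u[0],0])
c=cv2.imread("pics/f_42.png"); c=cv2.resize(c[165:245,165:265],None,fx=7,fy=7,interpolation=cv2.INTER_CUBIC)
for ox,col in((0,(0,0,255)),):
    K=[s+u*b*.031+v*k*.065 for b,k in((1,1),(1,-1),(-1,-1),(-1,1))]
    cv2.polylines(c,[((proj("scene",K)-[165,165]+.5)*7).astype(np.int32)],True,col,1)
cv2.imwrite("pics/base43.png",c)
t=cv2.imread("pics/top0.png"); t=cv2.resize(t[205:245,140:210],None,fx=10,fy=10,interpolation=cv2.INTER_CUBIC)
for z,hw,hl,col in((0,.031,.065,(0,0,255)),(.046,.025,.055,(0,255,0)),(.046,.018,.055,(255,128,0))):
    K=[s+[0,0,z]+u*b*hw+v*k*hl for b,k in((1,1),(1,-1),(-1,-1),(-1,1))]
    cv2.polylines(t,[((proj("top",K)-[140,205]+.5)*10).astype(np.int32)],True,col,1)
cv2.imwrite("pics/base44.png",t)
E
```

```text
top plate ((583.913330078125, 231.8596954345703), (59.22994613647461, 120.38152313232422), 1.5320290327072144)
scene plate ((584.909912109375, 228.76356506347656), (59.68412780761719, 118.65934753417969), 1.687204122543335)
```

View pics/base43.png

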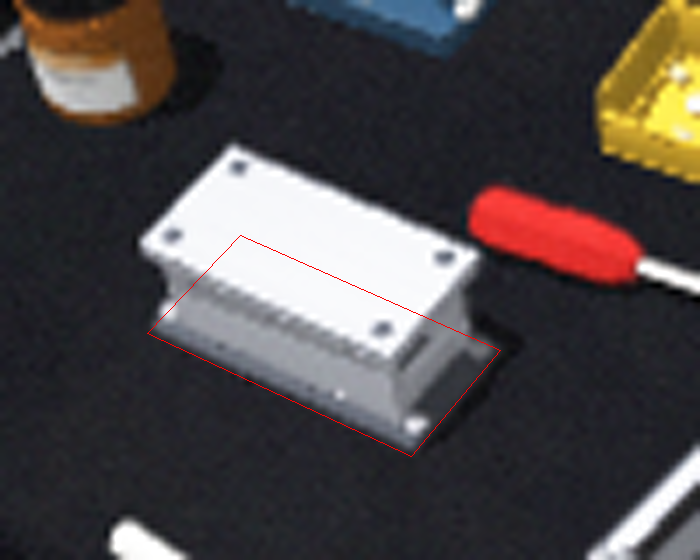

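View pics/base44.png

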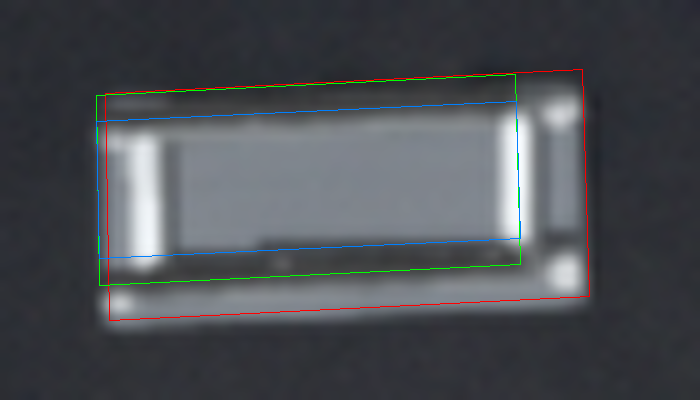

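Request:
servo_tool --targets "0 0 0 0 0; 0 0 0 0 0; 0 0 0 0 0"

```text
time_s: 29.73
position: [0.5919, -0.029, 0.1727]
orientation: [-0.707, -0.01, 0.01, 0.707]
contact_force: [-0.7, 0.2, 0.4]
grip_width: 0.999
```

Run:
```python
from h import *
state(); print(manip.close_job())
```

```text
t 29.73 pos [ 0.5919 -0.029   0.1727] yawx 1.60 grip 0.999 F [-0.7  0.2  0.4] T [-0.    0.02 -0.02] q6 1.49
the job is handed in; nothing more can be done
None
```

The cover plate is lying face down on the inspection rest, back up and along the rails, and the job was handed in at about 29.8 s. It was never dropped.

**How it was turned:** I tipped the plate in the grip against the end of the rest. I then levered it upright in the rack slot; the lower end slipped over the rack's lip twice, and I retried. Standing it there, I released and regripped it nearer the top. Finally I leaned it over the slot's lip and lowered it flat onto the rails.

**Last checks:**
- **Pose:** with the gripper clear, both cameras showed the plate flat at a yaw of about 1.5–1.7°. I estimated the rails at about 1.5°, but individual edge fits ranged from about 1° to 3°.
- **Centring:** the cameras disagree by about 2–4 mm on absolute position. Measured against the rest in each view, the plate is off by +1.4 mm (top) and −1.6 mm (scene) in x. In y it is off by about 0 mm (top) and −1.7 mm (scene).
- **Boss:** it is hidden under the plate, so I did not see it directly. The plate lying flat on the rails fits it hanging in the gap.
- **Forces:** the highest wrist force I read was about 34 N, during a lever-up against the rack. Readings came only at the end of each move. The arm and gripper were touching nothing at the end.

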